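# Seat the inspection loupe in its three-point holder

## Robot

A 6-joint arm with a two-finger parallel gripper is mounted at the origin on a cart in front of the work surface, level with it; the furniture and walls round the work are solid. World frame = base frame: x ahead of the robot, y to its left, z up, the work surface at z = 0. Lengths are in m, angles in rad, forces in N, time in s.
With the tool pointing down it reaches from about 0.275 to 0.75 m from the base axis. Payload 10.2 kg.
Tool frame: the origin (TCP) lies at the very end of the fingers, on their centre line; the grasp point (between the pads) lies 19 mm behind it; z points along the fingers, x is the direction in which the jaws open and shut, and the axes are right-handed (so a half turn about z gives the same grasp; the last joint's range is limited). The gripper opens to 85 mm and grips with 20 to 120 N. Pads are 22 mm wide; open, the fingers measure 114 mm over their backs; the gripper's body (76 mm by 85 mm) begins 54 mm behind the grasp point. The pads swing forward as they close: fully open they stand 13 mm farther back than shut.
Start: joints at [1.072, 0.313, 1.498, -0, 1.331, -0.223], TCP at [0.143, 0.505, 0.194] pointing down, gripper open.
Joint ranges: [-2.94, 2.94], [-0.97, 2.17], [0.19, 2.56], [-1.23, 4.37], [0.02, 3.11], [-2.88, 2.88]. Speed limits (rad/s): [2.39, 2.39, 3.01, 3.14, 3.14, 3.14].

## Interface

Orientations are given as a unit quaternion [x, y, z, w].
In Python, from workcell import r gives the robot as it stands.
- The arm moves only by the tool move_arm, never from a script. Its argument "commands" is a list of rows, each a list of 5 numbers: the finger opening in cm, from 0 to 8.54, then the shift along the tool's x, y, z in cm, then the turn about the tool's z in degrees. A call has 1 to 20 rows; each row shifts and turns the commanded pose from where the row before left it, along the tool's axes as they then stand; what a row does not reach is not made up. A row lasts 1/8 s, in which the tool goes at most 62.5 mm and 10.7 degrees, less where a joint would pass 70% of its speed; a pose out of reach is approached as far as the arm can. A call with a gripper value outside its range is refused whole. The fingers move at their own pace and stop on an object; the grip force is fixed at half the most. Time passes only in rows, so rows that do not move let the fingers close. It gives the time, the measured TCP pose, the force and the opening at its end, in the units of the state.
- r.read_state(): the state, without advancing time (a new reading comes with each control period).
- r.snapshot(name): name is "side" or "top"; returns the picture (384x512x3 uint8, red, green, blue); there is no depth.
- r.camera_params(name): a dict with "fx", "fy", "cx", "cy" (pixels), "R" (3x3) and "t" (3): a world point X has camera coordinates R X + t. Camera axes: x right, y down, z forward; pixel columns grow to the right and rows downward; lengths in m; the calibration is good to about 2 mm. A picture is of the moment at which its call begins. camera_params takes no time and is no camera call.
- r.hand_in(): hands the job in, once; it reports no verdict.
Trained networks look in the newest picture that a camera, given by its name, has taken for a name from the list of things; names that differ only in an ending like _2 or _b are one class to them, and where a whole thing is asked for, a point or a joint stands for the part that bears it (a point fixed in the world has none). Each returns a list of dicts, best first, with "confidence" (0 to 1); they miss things now and then, are a little off and sometimes report something else, mostly with a low value. They report only what shows in the picture. A call takes as long as a camera call. They do not tell look-alikes from the thing itself.
- r.boxes_of(camera, target): "rect" ([centre column, centre row, width, height] in pixels, round what is visible of it).
- r.trace(camera, target): "region" (384x512 bool, what is visible of it) and "rect" ([centre column, centre row, width, height] in pixels, round what is visible of it).
- r.landmark_of(camera, target): "xy" ([column, row] in pixels: a listed point, or the origin of a listed thing).
The state is a dict: "t": time; "joints": joint angles; "joint_velocities": joint speeds; "effort": joint torques, N m; "ee_pos": TCP position; "orientation": TCP orientation; "force": force on the tool from outside, world axes, zero at the start; "ft_torque": the same for the moment, N m; "gripper_width": finger opening in m.
Only numpy, scipy, OpenCV 4.12 (cv2) and the standard library are available. Lean on these libraries where they do the work, as an engineer would, in place of code of your own. Each camera call takes 0.05 s, during which the arm holds its last target.

## Task

Put the inspection loupe back in its holder on the bench: hold it level by the barrel, use its rim to push the sprung plunger back until the rim clears the heads of the two posts, lower it onto the pads and let it go so that the plunger holds the rim under both post heads. Then press its top down gently but firmly so that it sits flat, bearing on all three pads and both posts, and cannot rock. Work gently by feel, neither driving the plunger against its end stop nor forcing the rim down onto the holder, and leave the other things on the bench where they are.

Things in the scene. Friction and masses are not known exactly. Their poses are not given: they have to be found in the camera images.
- loupe_mid (a point): Loose inspection loupe, upright, 70 mm tall, 0.13 to 0.25 kg: round aluminium rim 64 mm across and 6 mm thick at the bottom, black barrel 36 mm across above it, glass on top. Point on its axis 35 mm above the underside; z is the axis. Grip the barrel 15 to 20 mm above this point, so that the tips clear the holder, firmly (60 to 100 N), the fingers closing along the stand's x.
- stand: The holder's fixed dark steel base, 160 x 90 x 10 mm; origin at its underside's centre, z up, x along the long side from plunger to posts. An aluminium head (three pads, two posts, plunger) is clamped on it, exact in y, but along x up to 12 mm either way from nominal: not measured, so feel for it. A fixed housing 52 to 66 mm on the -x side of the seat is 42 mm high.
- seat_nominal (a point): Where the centre of the loupe's underside lies when seated, at the head's nominal setting: stand x 10 mm, y 0, 20 mm above the bench (the height of the three slippery brass pads' tops). The stand's axes. The true seat is up to 12 mm off along x; y and height are exact. Let go, the loupe may stay slightly tilted, the rim up at the posts; a press of 8 to 12 N on its top, on the posts' side, settles it.
- posts_nominal (a point): Midpoint of the two posts (nominal setting), at the top of their heads, 31.5 mm above the bench. The posts (10 mm thick) stand 26.2 mm towards +x of the seat and 26.2 mm to either side; the heads are 18 mm across, from 28 mm high. Going down, the rim passes the heads only if 5.3 mm or more to -x of its seat (7 to 8 is good; at 10 the plunger is at its end stop).
- plunger_nominal (a point): Middle of the sprung plunger's free face (nominal setting). It slides to -x, with a hard end stop at 13 mm. The slippery black upright face, 26 mm wide, spans heights 19 to 46 mm, so a rim just above the post heads can push it. Free, it is 29 mm to -x of the seat's centre; a seated rim keeps it pushed 3 mm. It resists with 2.8 N at first and 0.7 N more per mm (4.9 N seated, 10 N at 10 mm).
- machine_head_0_mid (a point): Bystander: small white guitar machine head, 48 x 31 x 33 mm; point 10 mm above its underside.
- machine_head_1_mid (a point): Bystander: another white guitar machine head, 48 x 31 x 33 mm; point 10 mm above its underside.
- peg_winder_mid (a point): Bystander: black cranked string winder, 62 x 78 x 19 mm; point 10 mm above its underside.
- screwdriver_mid (a point): Bystander: screwdriver with a red handle, 197 mm long, 24 mm high; point 10 mm above its underside, at mid-length.
Mind the look-alikes: they are no part of the job. Of the things shaped like the part that bears loupe_mid, the black one is meant.

How it is judged:
By the outcome, as a careful person would: the job done as asked, in the order asked, and still so for the second after the job is handed in, with the robot touching nothing.
It also fails if it takes over 64 s, if anything falls off the work surface, if the arm or the gripper's body presses on something with over 40 N, if the wrist force passes 120 N, or if a joint passes its speed limit or range.

## Working session

There is one attempt and no reset: what is moved stays moved. The work goes in short steps, Python scripts to look and compute and a tool call to move; the robot and the scene stay as the last step left them, time stands still between calls to the robot, and variables do not carry over. Pictures are saved under pics/ and viewed, and the job is handed in when it is done.

Besides the shell and the picture viewer there is one more tool, called by a JSON object that holds its "op" and its "data", one argument or row to a line. move_arm: Moves the arm, as the interface text tells. Its arguments: {"type":"object","properties":{"commands":{"type":"array"}},"required":["commands"]}

```bash
mkdir -p pics; ls
cat > h.py <<'E'
import numpy as np, cv2
from workcell import r
def save(img,n,crop=None,s=1):
    im=img[...,::-1]
    if crop: a,b,c,d=crop; im=im[b:d,a:c]
    if s!=1: im=cv2.resize(im,None,fx=s,fy=s,interpolation=cv2.INTER_CUBIC)
    cv2.imwrite('pics/'+n,im)
def ray(cam,px):
    p=r.camera_params(cam);R=np.array(p['R']);t=np.array(p['t'])
    d=R.T@np.array([(px[0]-p['cx'])/p['fx'],(px[1]-p['cy'])/p['fy'],1]);return -R.T@t,d
def atz(cam,px,z):
    o,d=ray(cam,px);return o+d*(z-o[2])/d[2]
def proj(cam,X):
    p=r.camera_params(cam);c=np.array(p['R'])@np.array(X)+np.array(p['t'])
    return np.array([p['fx']*c[0]/c[2]+p['cx'],p['fy']*c[1]/c[2]+p['cy']])
E
python3 - <<'E'
from h import *
s=r.read_state();print({k:np.round(v,3).tolist() for k,v in s.items()})
for c in('top','side'):
    save(r.snapshot(c),c+'0.png',s=1.5)
    o,d=ray(c,(256,192));print(c,o.round(3),d.round(3))
E
```

```text
pics
{'t': 0.0, 'joints': [1.072, 0.313, 1.498, 0.0, 1.331, -0.223], 'joint_velocities': [0.0, 0.002, -0.001, -0.0, -0.001, 0.001], 'effort': [-0.001, -41.226, -25.974, -0.0, 0.004, 0.0], 'ee_pos': [0.143, 0.505, 0.194], 'orientation': [0.798, 0.603, -0.001, 0.0], 'force': [0.164, -0.456, 0.144], 'ft_torque': [0.01, -0.011, -0.007], 'gripper_width': 0.085}
top [0.384 0.105 0.886] [ 0.174 -0.005 -0.985]
side [0.34  0.754 0.678] [ 0.195 -0.715 -0.671]
```

View pics/top0.png

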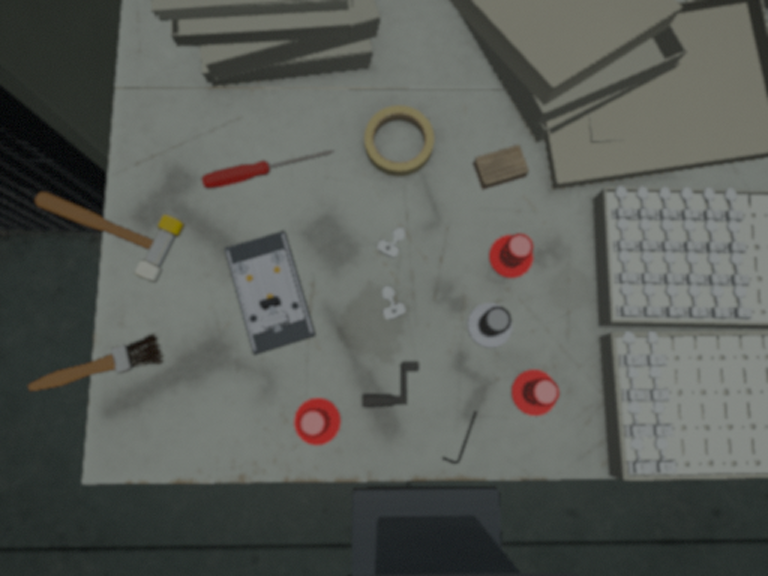

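View pics/side0.png

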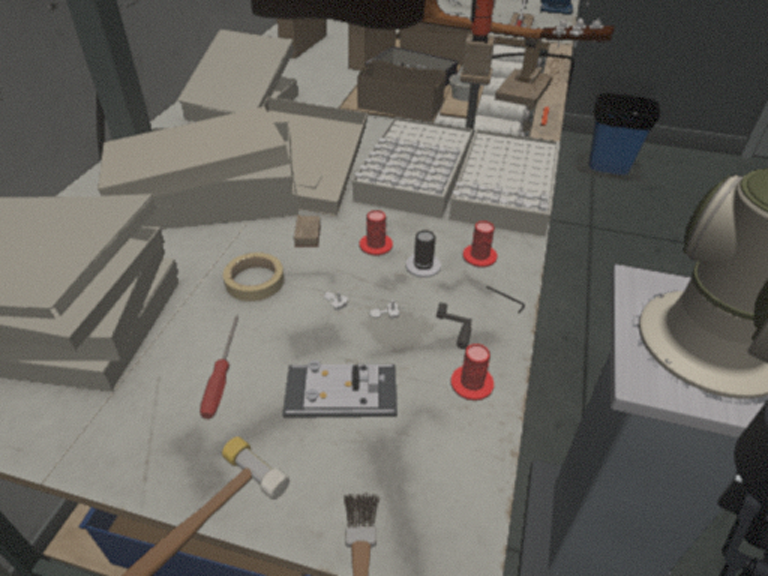

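The loupe-shaped candidates in the top view (768-wide picture) are red at (512,255), (535,392) and (318,421), and black with an aluminium rim at (490,323). Only the black one fits. Next I measure it and confirm with crops.

```bash
cat > m.py <<'E'
from h import *
im={c:r.snapshot(c) for c in('top','side')}
for n in ['loupe_mid','stand','seat_nominal','posts_nominal','plunger_nominal','machine_head_0_mid','peg_winder_mid','screwdriver_mid']:
    z={'loupe_mid':.035,'stand':0,'seat_nominal':.02,'posts_nominal':.0315,'plunger_nominal':.0325}.get(n,.01)
    for c in('top','side'):
        for d in r.landmark_of(c,n)[:4]:
            print(n,c,np.round(d['xy'],1),round(d['confidence'],2),atz(c,d['xy'],z).round(4))
save(im['top'],'topc.png',(140,145,240,245),6)
save(im['top'],'toploupe.png',(300,190,360,240),8)
save(im['side'],'sidec.png',(180,230,280,290),7)
save(im['side'],'sideloupe.png',(230,130,340,190),6)
E
python3 m.py
```

```text
loupe_mid top [356.9 260.8] 0.86 [ 0.3929 -0.1021  0.035 ]
loupe_mid top [211.4 282. ] 0.72 [0.3531 0.1895 0.035 ]
loupe_mid top [343.5 168.9] 0.7 [ 0.5829 -0.0831  0.035 ]
loupe_mid top [329.5 210.1] 0.66 [ 0.4959 -0.0505  0.035 ]
loupe_mid side [318.5 162.8] 0.97 [ 0.3967 -0.0935  0.035 ]
loupe_mid side [281.  168.5] 0.7 [ 0.4884 -0.0394  0.035 ]
loupe_mid side [253.9 150.9] 0.65 [ 0.5792 -0.0937  0.035 ]
loupe_mid side [318.7 246. ] 0.64 [0.3491 0.1964 0.035 ]
stand top [260.2 158.3] 0.65 [0.615  0.0911 0.    ]
stand side [227.9 261.2] 0.87 [0.5329 0.266  0.    ]
seat_nominal top [172.9 174. ] 0.17 [0.5756 0.2761 0.02  ]
seat_nominal side [256.2 208.1] 0.35 [0.5141 0.1091 0.02  ]
posts_nominal top [172.8 174.3] 0.83 [0.5724 0.274  0.0315]
posts_nominal side [211.5 253.8] 0.68 [0.5635 0.2802 0.0315]
machine_head_0_mid top [259.9 198.6] 0.69 [0.5242 0.0923 0.01  ]
machine_head_0_mid side [254.8 205.1] 0.56 [0.5229 0.0902 0.01  ]
peg_winder_mid top [259.8 256.5] 0.95 [0.403 0.093 0.01 ]
peg_winder_mid top [258.5 157.3] 0.63 [0.6146 0.0949 0.01  ]
peg_winder_mid side [149.1 239.4] 0.61 [0.72   0.2663 0.01  ]
peg_winder_mid side [299.9 219.1] 0.47 [0.4062 0.1049 0.01  ]
screwdriver_mid top [178.2 111.3] 0.83 [0.7192 0.2713 0.01  ]
screwdriver_mid side [152.4 238.4] 0.66 [0.7143 0.2615 0.01  ]
```

View pics/topc.png

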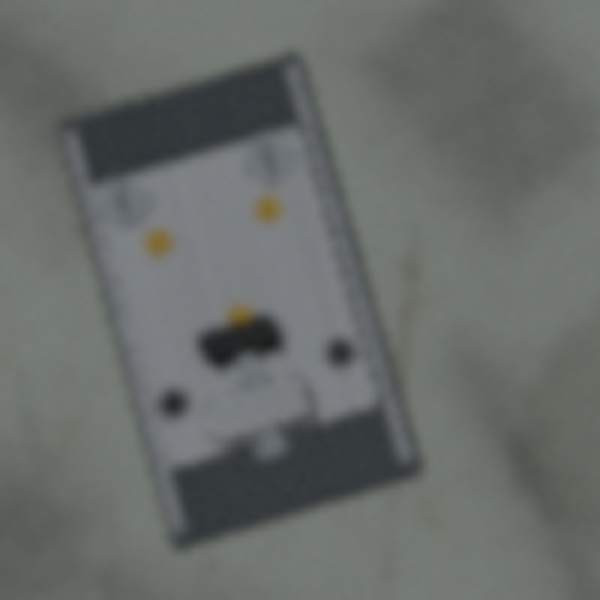

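View pics/sidec.png

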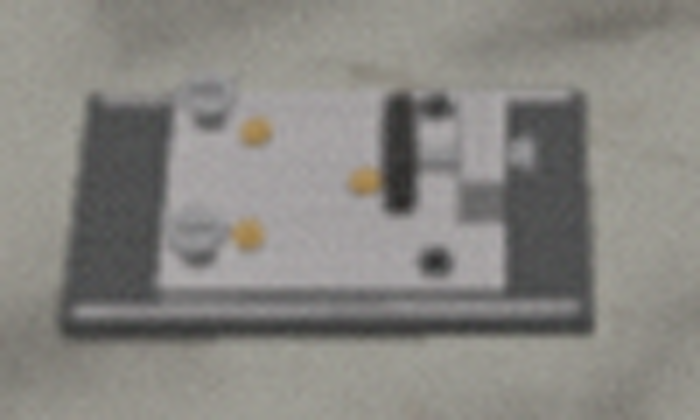

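View pics/toploupe.png

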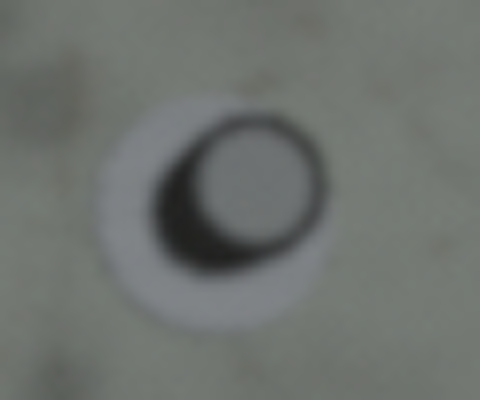

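View pics/sideloupe.png

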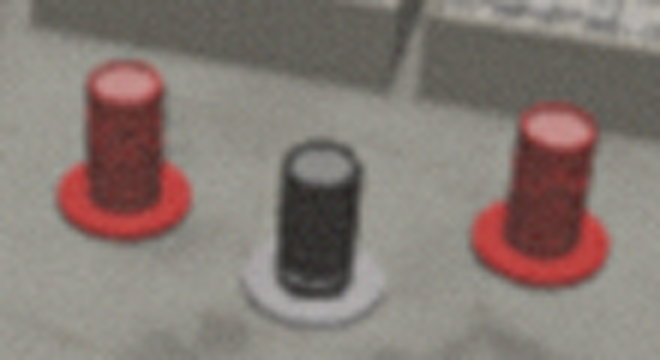

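Confirmed: the black loupe is at top pixel about (326.5,216.5) (rim) and side pixel about (282,171). Next I measure the positions geometrically.

```bash
cat > m2.py <<'E'
from h import *
from scipy.optimize import least_squares
T=lambda p:(np.array(p)/6+[140,145]-.4)
S=lambda p:(np.array(p)/7+[180,230]-.4)
print('loupe rim',atz('top',(326.1,216.1),.006),'glass',atz('top',(331.7,212.3),.07))
print('side rim', atz('side',np.array([314,281])/6+[230,130]-.4,.006),'glass',atz('side',np.array([322,165])/6+[230,130]-.4,.07))
# stand corners +x+y,+x-y,-x-y,-x+y ; side-face edges uncertain: top silhouette
c=np.array([[80,45],[80,-45],[-80,-45],[-80,45]])/1e3
tp=[(63,125),(295,55),(425,468),(178,548)]
for z in(0,.01):print('top corners z',z,[atz('top',T(p),z)[:2].round(4).tolist() for p in tp])
sp=[(70,315),(95,95),(580,92),(590,315)]
print('side corners z.01',[atz('side',S(p),.01)[:2].round(4).tolist() for p in sp])
def fit(P):
    P=np.array(P)[:,:2];m=P.mean(0);A=c.T@(P-m);a=np.arctan2(A[0,1]-A[1,0],A[0,0]+A[1,1]);R=np.array([[np.cos(a),-np.sin(a)],[np.sin(a),np.cos(a)]])
    return m,a,(P-m-c@R.T)*1e3
for P in([atz('top',T(p),.01) for p in tp],[atz('side',S(p),.01) for p in sp]):
    m,a,e=fit(P);print('stand',m.round(4),np.degrees(a).round(2),e.round(1).tolist())
    R=np.array([[np.cos(a),-np.sin(a)],[np.sin(a),np.cos(a)]])
    L=lambda X:((np.array(X)[:2]-m)@R*1e3).round(1).tolist()
    for n,pt,ps,z in [('postL',(130,205),(198,232),.0315),('postR',(270,160),(208,98),.0315),('padL',(158,243),(248,236),.02),('padR',(267,210),(256,132),.02),('padC',(240,315),(364,181),.02)]:
        print(n,L(atz('top',T(pt),z)),L(atz('side',S(ps),z)))
E
python3 m2.py
```

```text
loupe rim [ 0.48690162 -0.04808217  0.006     ] glass [ 0.48688268 -0.04826285  0.07      ]
side rim [ 0.48472604 -0.04248336  0.006     ] glass [ 0.48556459 -0.0441104   0.07      ]
top corners z 0 [[0.5991, 0.3299], [0.6253, 0.2471], [0.4746, 0.1972], [0.4468, 0.283]]
top corners z 0.01 [[0.5967, 0.3274], [0.6225, 0.2455], [0.4735, 0.1961], [0.4461, 0.281]]
side corners z.01 [[0.5948, 0.3288], [0.6209, 0.248], [0.4726, 0.2019], [0.4469, 0.2845]]
stand [0.5347 0.2625] 17.72 [[-0.5, -2.3], [-2.1, 1.5], [1.3, 0.8], [1.3, -0.0]]
postL [37.6, 24.8] [39.0, 31.4]
postR [38.2, -25.7] [39.0, -20.0]
padL [24.6, 20.9] [25.2, 24.4]
padR [24.3, -18.6] [24.7, -15.7]
padC [-8.8, 0.6] [-9.3, 4.1]
stand [0.5338 0.2658] 17.1 [[-2.2, -3.5], [-2.6, 1.6], [2.0, 2.7], [2.8, -0.8]]
postL [37.2, 21.8] [38.5, 28.4]
postR [38.4, -28.7] [39.2, -23.0]
padL [24.2, 17.7] [24.8, 21.2]
padR [24.4, -21.8] [24.7, -18.9]
padC [-8.9, -2.9] [-9.4, 0.6]
```

```bash
cat >> h.py <<'E'
from scipy.spatial.transform import Rotation as Ro
def st():
    s=r.read_state();q=Ro.from_quat(s['orientation']).as_matrix()
    print('t',round(s['t'],2),'pos',np.round(s['ee_pos'],4),'yaw',np.degrees(np.arctan2(q[1,0],q[0,0])).round(2),'z',q[:,2].round(4),'F',np.round(s['force'],2),'w',round(s['gripper_width'],4))
    return s,q
def to(X,yaw=17.45):
    s=r.read_state();R=Ro.from_euler('z',np.radians(yaw)).as_matrix()@np.diag([1,-1,-1])
    print('tool cm',(R.T@(np.array(X)-s['ee_pos'])*100).round(2))
E
python3 -c "
from h import *
st();to([.487,-.046,.194])"
```

```text
t 1.0 pos [0.143  0.5052 0.1945] yaw 74.2 z [-0. -0. -1.] F [0.14 0.31 0.17] w 0.0851
tool cm [1.629e+01 6.289e+01 5.000e-02]
```

{"op": "move_arm", "data": {
  "commands": [
    [8.54,0,0,0,9.45],
    [8.54,0,0,0,9.45],
    [8.54,0,0,0,9.45],
    [8.54,0,0,0,9.45],
    [8.54,0,0,0,9.45],
    [8.54,0,0,0,9.45]
  ]
}}

```text
t: 1.75
ee_pos: [0.143, 0.5051, 0.1945]
orientation: [0.989, 0.149, -0.0, 0.0]
force: [-0.2, 0.9, 0.6]
gripper_width: 0.0853
```

{"op": "move_arm", "data": {
  "commands": [
    [8.54,1.25,4.84,0,0],
    [8.54,1.25,4.84,0,0],
    [8.54,1.25,4.84,0,0],
    [8.54,1.25,4.84,0,0],
    [8.54,1.25,4.84,0,0],
    [8.54,1.25,4.84,0,0],
    [8.54,1.25,4.84,0,0],
    [8.54,1.25,4.84,0,0],
    [8.54,1.25,4.84,0,0],
    [8.54,1.25,4.84,0,0],
    [8.54,1.25,4.84,0,0],
    [8.54,1.25,4.84,0,0],
    [8.54,1.25,4.84,0,0],
    [8.54,0,0,0,0]
  ]
}}

```text
t: 3.5
ee_pos: [0.488, -0.0484, 0.194]
orientation: [0.989, 0.15, -0.0, 0.0]
force: [0.2, 0.7, 0.4]
gripper_width: 0.0854
```

```bash
python3 -c "
from h import *
st();to([.487,-.046,.0325])
save(r.snapshot('top'),'t1.png',(260,130,400,260),5);save(r.snapshot('side'),'s1.png',(200,80,360,220),5)
print(proj('top',r.read_state()['ee_pos']),proj('side',r.read_state()['ee_pos']))"
```

```text
t 3.5 pos [ 0.488  -0.0484  0.194 ] yaw 17.31 z [-5.e-04 -1.e-04 -1.e+00] F [0.24 0.68 0.39] w 0.0854
tool cm [-0.02 -0.26 16.15]
[343.90091764 202.95395985] [286.20808984 114.81527276]
```

View pics/t1.png

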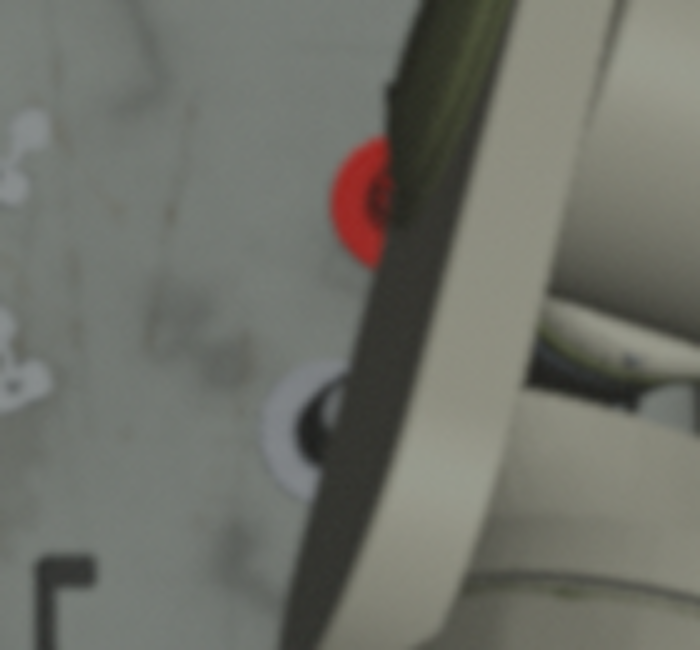

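View pics/s1.png

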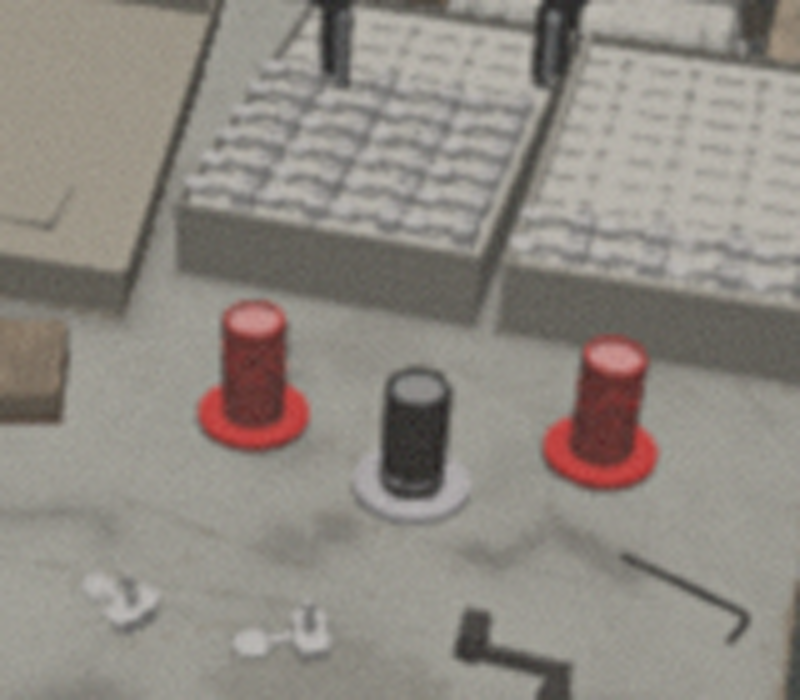

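```bash
python3 -c "
from h import *
print(atz('side',(289.5,96.5),.207),[proj('side',[.488,-.0484,z]).round(1).tolist() for z in(.194,.207,.22,.23)])
print(proj('side',[.528,-.036,.207]),proj('side',[.448,-.061,.207]))
save(r.snapshot('side'),'s2.png',(210,40,350,140),5.7)"
```

```text
[ 0.4944283  -0.11252163  0.207     ] [[286.0, 114.3], [286.3, 109.5], [286.7, 104.6], [287.0, 100.8]]
[268.70754017 109.46778226] [303.95271393 109.55120138]
```

View pics/s2.png

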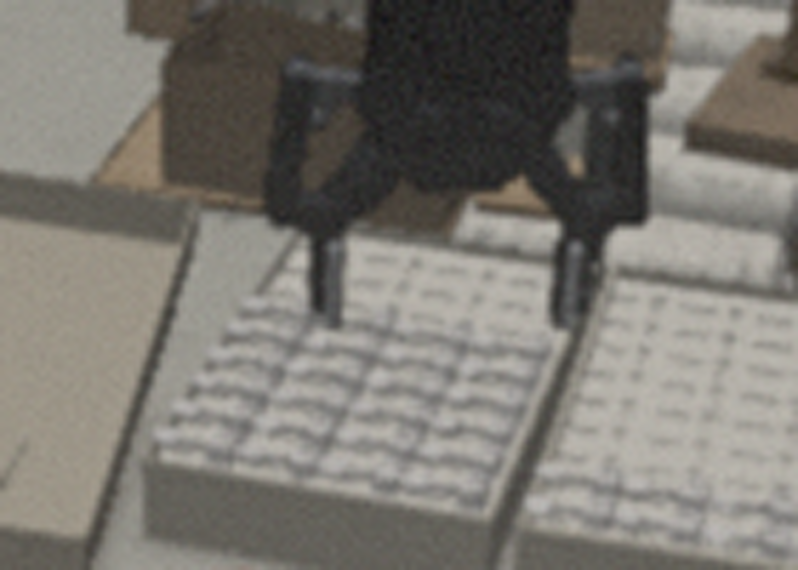

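{"op": "move_arm", "data": {
  "commands": [
    [8.54,0,-0.25,3.0,0],
    [8.54,0,0,3.0,0],
    [8.54,0,0,3.0,0],
    [8.54,0,0,1.5,0],
    [8.54,0,0,0,0],
    [8.54,0,0,0,0]
  ]
}}

```text
t: 4.4
ee_pos: [0.487, -0.0437, 0.0906]
orientation: [0.988, 0.152, 0.001, 0.0]
force: [0.2, -0.8, 0.6]
gripper_width: 0.0853
```

```bash
python3 -c "
from h import *
s,_=st()
save(r.snapshot('top'),'t3.png',(260,130,400,260),5);save(r.snapshot('side'),'s3.png',(210,80,350,190),5.7)
p=s['ee_pos'];print(proj('side',p),proj('side',p+[0,0,.013]),proj('side',[.487,-.046,.07]),proj('side',[.487,-.046,.0]))"
```

```text
t 4.4 pos [ 0.487  -0.0437  0.0906] yaw 17.52 z [ 1.9e-03 -6.0e-04 -1.0e+00] F [ 0.18 -0.8   0.56] w 0.0853
[283.19146026 150.64765144] [283.51537841 146.49036157] [282.89406732 156.58217019] [281.28222538 177.17385594]
```

View pics/s3.png

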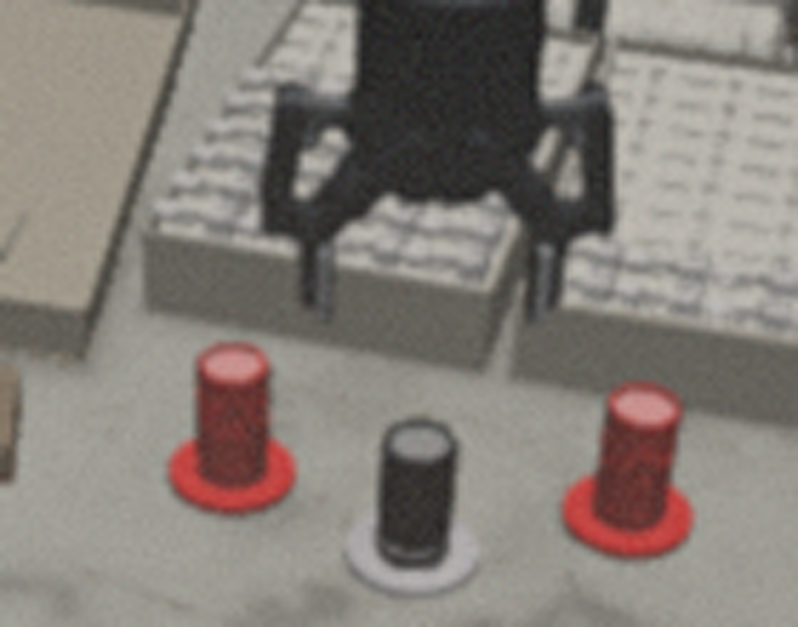

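View pics/t3.png

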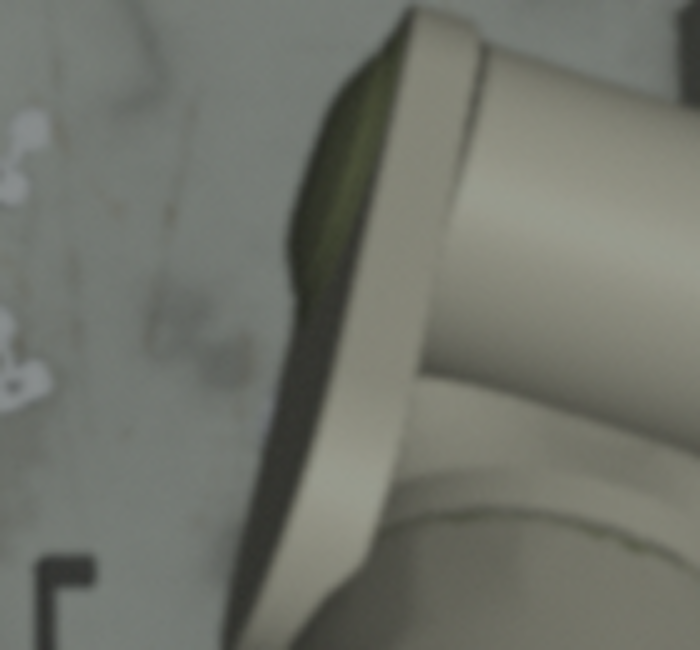

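{"op": "move_arm", "data": {
  "commands": [
    [8.54,0,0,1.5,0],
    [8.54,0,0,1.0,0],
    [8.54,0,0,0,0],
    [8.54,0,0,0,0]
  ]
}}

```text
t: 5.0
ee_pos: [0.4865, -0.0437, 0.0646]
orientation: [0.988, 0.152, 0.0, 0.0]
force: [-0.6, -0.4, 1.0]
gripper_width: 0.0852
```

```bash
python3 -c "
from h import *
s,_=st()
save(r.snapshot('side'),'s4.png',(230,100,340,190),7)
p=s['ee_pos'];print(proj('side',p),proj('side',p+[0,0,.013]))"
```

```text
t 5.0 pos [ 0.4865 -0.0437  0.0646] yaw 17.5 z [ 1.e-04 -1.e-04 -1.e+00] F [-0.58 -0.37  0.98] w 0.0852
[282.74722528 158.78623749] [283.06152257 154.77390226]
```

View pics/s4.png

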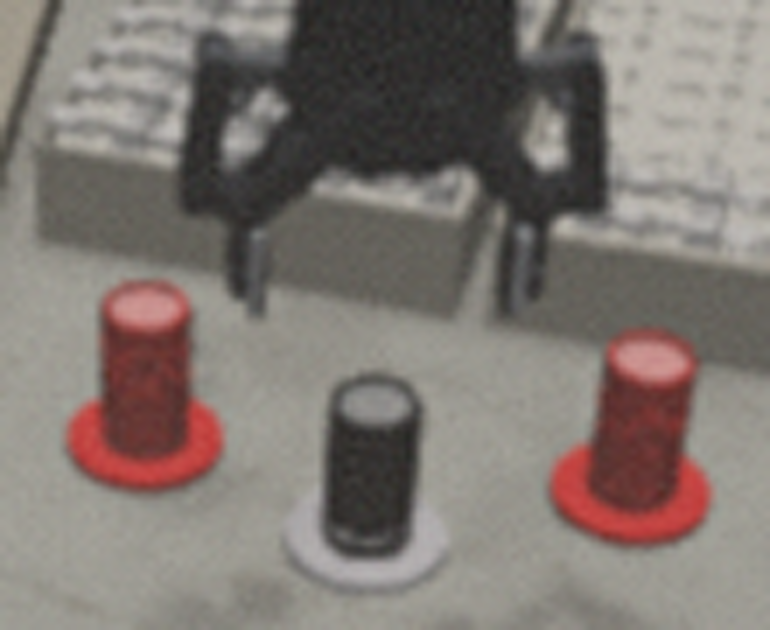

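{"op": "move_arm", "data": {
  "commands": [
    [8.54,0,0,-4,0],
    [8.54,0,0,-4,0],
    [8.54,0,4,0,0],
    [8.54,0,4,0,0],
    [8.54,0,4,0,0],
    [8.54,0,3,0,0],
    [8.54,0,0,0,0],
    [8.54,0,0,0,0]
  ]
}}

```text
t: 6.05
ee_pos: [0.5313, -0.1861, 0.1446]
orientation: [0.988, 0.152, -0.0, -0.0]
force: [0.8, 0.2, 0.0]
gripper_width: 0.0853
```

```bash
python3 -c "
from h import *
s,q=st()
save(r.snapshot('top'),'t5.png',(290,130,450,270),5);save(r.snapshot('side'),'s5.png',(200,50,340,150),5)
p=s['ee_pos']
for d in(-.05,0,.05):
  for c in('top','side'):print(c,proj(c,p+q[:,0]*d+[0,0,.013 if d else 0]).round(1))"
```

```text
t 6.05 pos [ 0.5313 -0.1861  0.1446] yaw 17.51 z [-1.e-04  3.e-04 -1.e+00] F [0.82 0.22 0.01] w 0.0853
top [426.8 207.6]
side [299.   98.4]
top [413.6 182.7]
side [280.5 102.6]
top [406.1 155.5]
side [262.5  98.3]
```

View pics/t5.png

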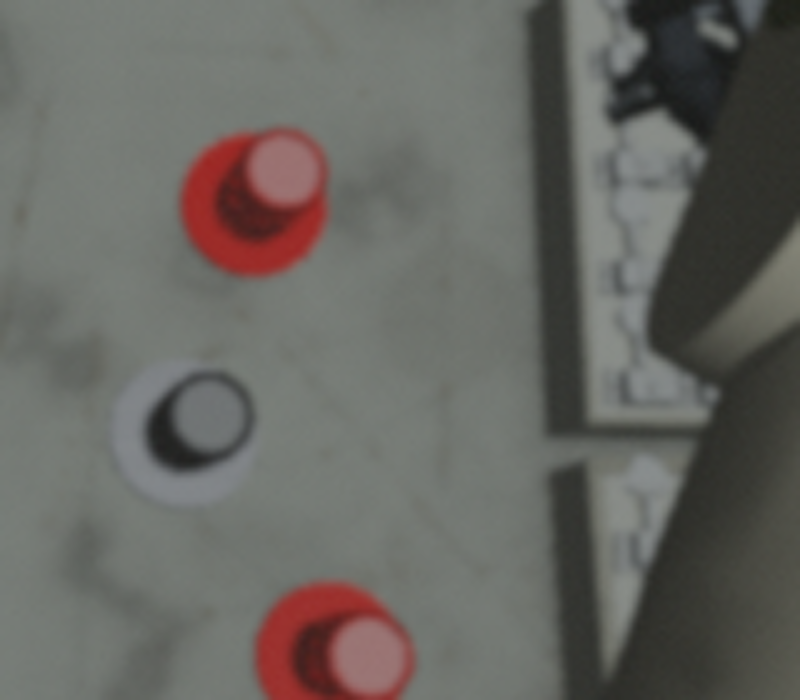

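View pics/s5.png

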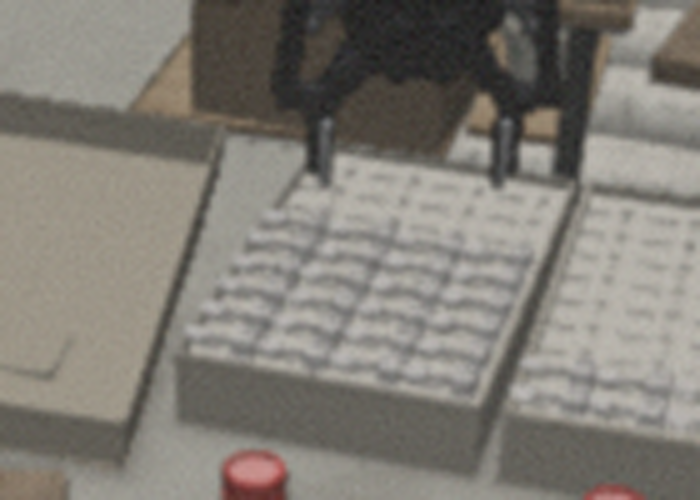

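```bash
python3 -c "
from h import *
def tri(a,b):
  o1,d1=ray('top',a);o2,d2=ray('side',b)
  d1/=np.linalg.norm(d1);d2/=np.linalg.norm(d2)
  A=np.stack([d1,-d2],1);k=np.linalg.lstsq(A,o2-o1,rcond=None)[0]
  return o1+k[0]*d1,o2+k[1]*d2
for a in((412.4,151),(411,153)):
  for b in((265,87),(264,85)):print([x.round(4).tolist() for x in tri(a,b)])
s,q=st();print(s['ee_pos']+q[:,0]*.05)
save(r.snapshot('top'),'t6.png',(380,115,460,185),10)"
```

```text
[[0.5773, -0.1688, 0.1938], [0.5725, -0.1694, 0.1927]]
[[0.5757, -0.1664, 0.1997], [0.5747, -0.1666, 0.1995]]
[[0.5734, -0.1656, 0.195], [0.5716, -0.1659, 0.1946]]
[[0.5718, -0.1633, 0.2009], [0.5738, -0.163, 0.2013]]
t 6.15 pos [ 0.5314 -0.1858  0.1447] yaw 17.55 z [ 0.e+00  1.e-04 -1.e+00] F [-0.17 -0.32 -0.04] w 0.0855
[ 0.57905021 -0.17071779  0.14470851]
```

View pics/t6.png

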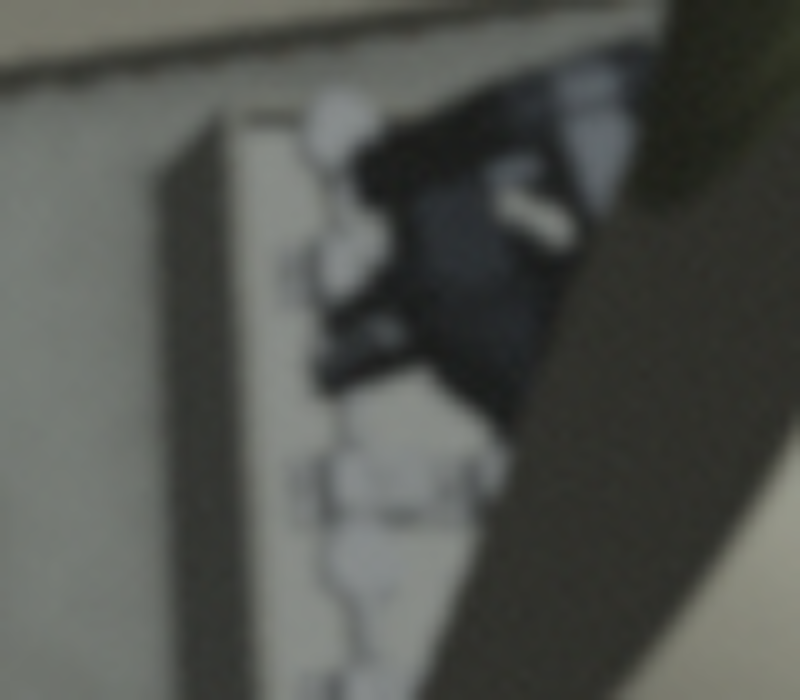

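```bash
python3 -c "
from h import *
to([.4868,-.046,.0325])"
```

```text
tool cm [ -0.06 -14.68  11.23]
```

{"op": "move_arm", "data": {
  "commands": [
    [8.54,0,-4,0,0],
    [8.54,0,-4,0,0],
    [8.54,0,-4,0,0],
    [8.54,0,-2.7,0,0],
    [8.54,0,0,3,0],
    [8.54,0,0,3,0],
    [8.54,0,0,3,0],
    [8.54,0,0,1.5,0],
    [8.54,0,0,0.7,0],
    [8.54,0,0,0,0],
    [8.54,0,0,0,0]
  ]
}}

```text
t: 7.58
ee_pos: [0.4878, -0.0467, 0.0333]
orientation: [0.988, 0.152, 0.001, 0.0]
force: [0.6, -0.8, 0.7]
gripper_width: 0.0853
```

```bash
python3 -c "
from h import *
st();to([.4868,-.046,.0325])
save(r.snapshot('side'),'s7.png',(230,100,340,190),7)"
```

```text
t 7.58 pos [ 0.4878 -0.0467  0.0333] yaw 17.5 z [ 1.5e-03 -5.0e-04 -1.0e+00] F [ 0.61 -0.76  0.65] w 0.0853
tool cm [-0.08 -0.1   0.08]
```

View pics/s7.png

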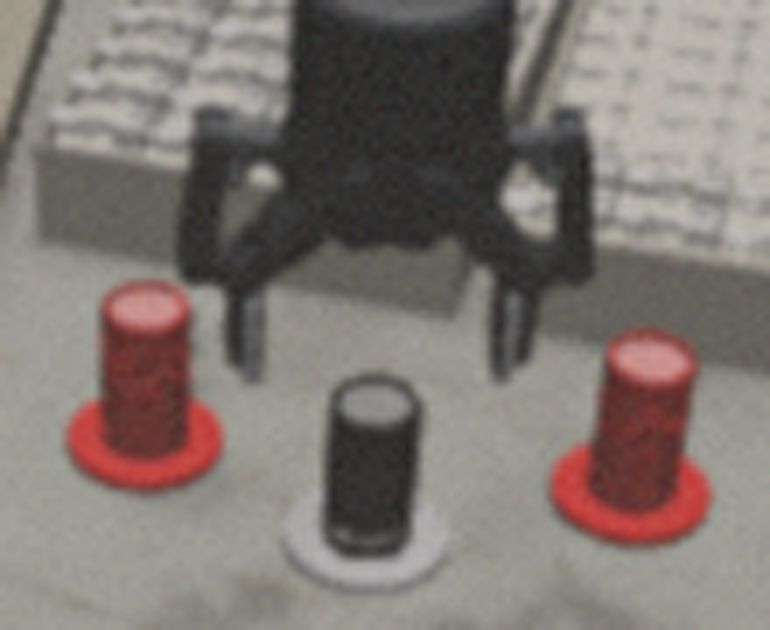

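{"op": "move_arm", "data": {
  "commands": [
    [8.54,-0.1,0,1.0,0],
    [8.54,0,0,1.0,0],
    [8.54,0,0,0.5,0],
    [8.54,0,0,0,0],
    [8.54,0,0,0,0]
  ]
}}

```text
t: 8.25
ee_pos: [0.4865, -0.0469, 0.0076]
orientation: [0.988, 0.152, 0.0, 0.0]
force: [-0.4, -0.3, -0.9]
gripper_width: 0.0854
```

```bash
python3 -c "
from h import *
s,q=st();p=s['ee_pos'];print([proj('side',p+[0,0,d]+q[:,0]*k) for d in (.013,.045)for k in(.045,-.045)])
save(r.snapshot('side'),'s8.png',(230,100,340,190),7)"
```

```text
t 8.25 pos [ 0.4865 -0.0469  0.0076] yaw 17.5 z [ 4.e-04 -1.e-04 -1.e+00] F [-0.38 -0.3  -0.89] w 0.0854
[array([265.31264323, 171.1958531 ]), array([298.62106642, 171.07404866]), array([265.70121388, 161.75592621]), array([299.71656628, 161.65742246])]
```

View pics/s8.png

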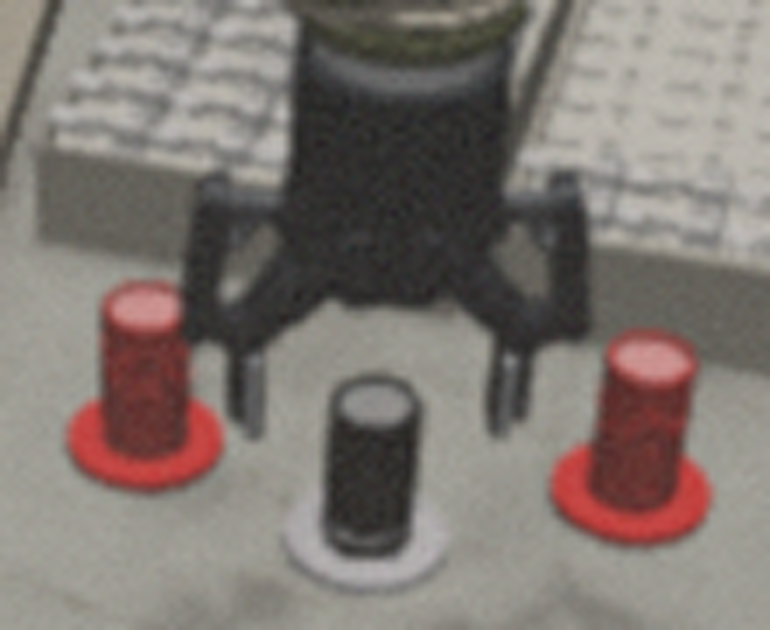

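{"op": "move_arm", "data": {
  "commands": [
    [4.4,0,0,0.3,0],
    [4.4,0,0,0,0],
    [4.4,0,0,0,0],
    [4.4,0,0,0,0],
    [4.4,0,0,0,0],
    [4.4,0,0,0,0]
  ]
}}

```text
t: 9.05
ee_pos: [0.4864, -0.0468, 0.0045]
orientation: [0.988, 0.152, 0.0, 0.0]
force: [0.2, 0.6, 1.1]
gripper_width: 0.0439
```

```bash
python3 -c "
from h import *
s,q=st();p=s['ee_pos'];print([proj('side',p+[0,0,d]+q[:,0]*k) for d in (.005,.037)for k in(.022,-.022)])
save(r.snapshot('side'),'s9.png',(255,130,315,185),13)"
```

```text
t 9.05 pos [ 0.4864 -0.0468  0.0045] yaw 17.5 z [ 1.e-04 -0.e+00 -1.e+00] F [0.18 0.64 1.15] w 0.0439
[array([273.70267056, 174.36542851]), array([289.87121067, 174.29943346]), array([274.2655346 , 165.06793919]), array([290.77474404, 165.01284769])]
```

View pics/s9.png

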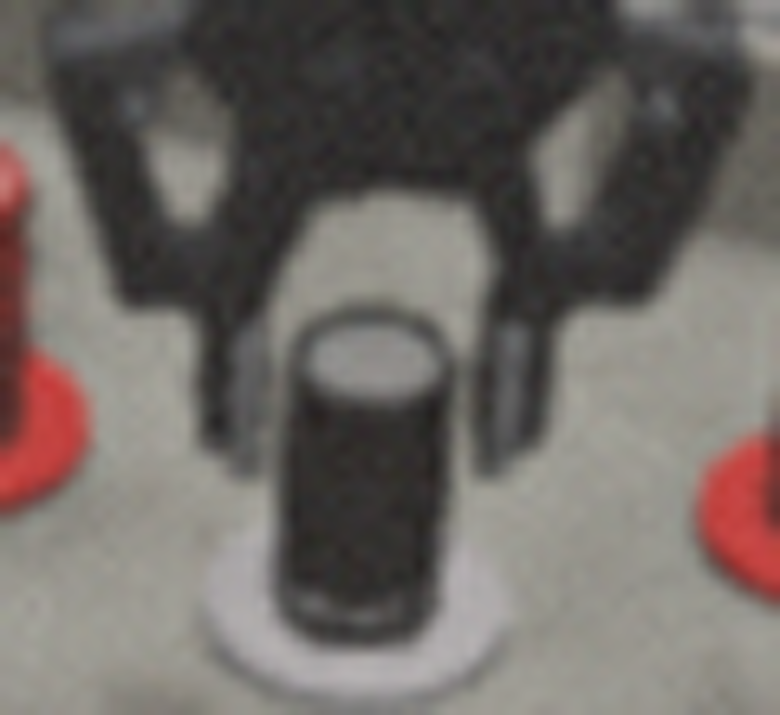

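{"op": "move_arm", "data": {
  "commands": [
    [4.4,0,0,0.35,0],
    [4.4,0,0,0,0],
    [3.0,0,0,0,0],
    [3.0,0,0,0,0],
    [3.0,0,0,0,0],
    [3.0,0,0,0,0],
    [3.0,0,0,0,0]
  ]
}}

```text
t: 9.98
ee_pos: [0.4864, -0.0469, 0.0011]
orientation: [0.988, 0.152, 0.0, 0.0]
force: [0.6, 0.8, 2.9]
gripper_width: 0.0342
```

```bash
python3 -c "
from h import *
s,q=st();p=s['ee_pos'];print(s['ft_torque'])
save(r.snapshot('side'),'s10.png',(255,130,315,185),13)"
```

```text
t 9.97 pos [ 0.4864 -0.0469  0.0011] yaw 17.5 z [ 2.e-04 -1.e-04 -1.e+00] F [0.57 0.84 2.93] w 0.0342
[ 0.06412785  0.09471017 -0.04289164]
```

View pics/s10.png

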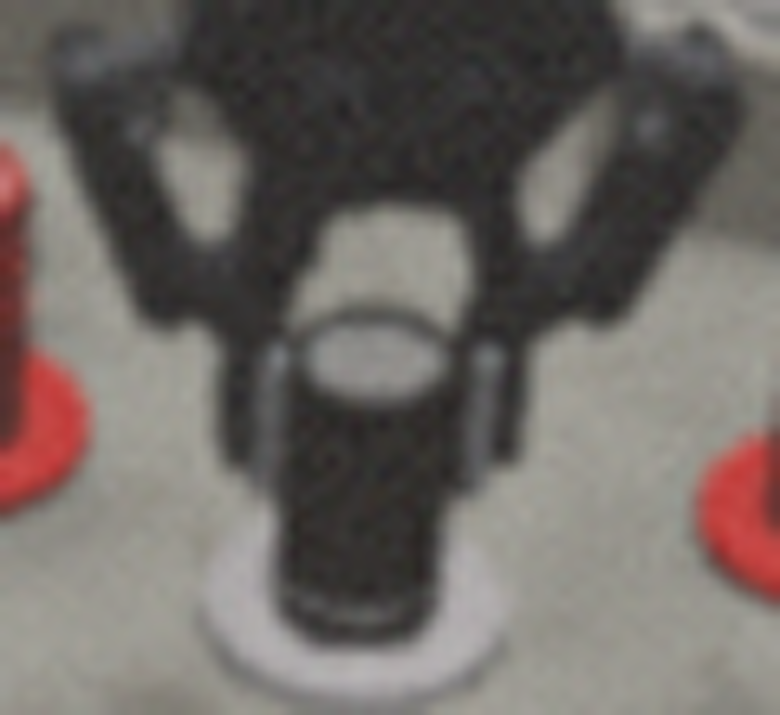

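{"op": "move_arm", "data": {
  "commands": [
    [3.0,0,0,-0.5,0],
    [3.0,0,0,-1.5,0],
    [3.0,0,0,-3,0],
    [3.0,0,0,-3,0],
    [3.0,0,0,-2,0],
    [3.0,0,0,0,0],
    [3.0,0,0,0,0]
  ]
}}

```text
t: 10.9
ee_pos: [0.4859, -0.0467, 0.1004]
orientation: [0.988, 0.152, -0.0, -0.0]
force: [-0.9, 0.3, -2.1]
gripper_width: 0.0345
```

```bash
python3 -c "
from h import *
s,q=st();p=s['ee_pos'];print(s['ft_torque']);to([.5575,.2702,.1011],17.5)
save(r.snapshot('side'),'s11.png',(245,100,325,160),10)"
```

```text
t 10.9 pos [ 0.4859 -0.0467  0.1004] yaw 17.5 z [-1.e-03  4.e-04 -1.e+00] F [-0.87  0.27 -2.06] w 0.0345
[-0.00902266  0.01125878  0.02383316]
tool cm [ 16.36 -28.07  -0.07]
```

View pics/s11.png

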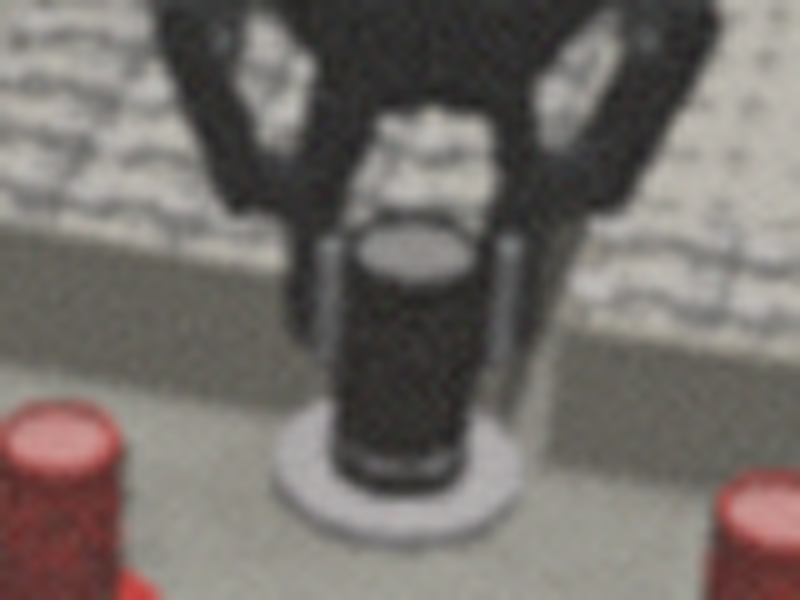

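{"op": "move_arm", "data": {
  "commands": [
    [3.0,1.0,-1.77,0,0],
    [3.0,2.2,-3.8,0,0],
    [3.0,2.2,-3.8,0,0],
    [3.0,2.2,-3.8,0,0],
    [3.0,2.2,-3.8,0,0],
    [3.0,2.2,-3.8,0,0],
    [3.0,2.2,-3.8,0,0],
    [3.0,1.3,-2.0,0,0],
    [3.0,0.86,-1.5,0,0],
    [3.0,0,0,0,0],
    [3.0,0,0,0,0],
    [3.0,0,0,0,0]
  ]
}}

```text
t: 12.45
ee_pos: [0.558, 0.2692, 0.1011]
orientation: [0.988, 0.152, -0.0, 0.0]
force: [1.2, 0.1, -2.0]
gripper_width: 0.0345
```

```bash
python3 -c "
from h import *
s,q=st();p=s['ee_pos'];print(s['ft_torque']);to([.5575,.2702,.0411],17.5)
save(r.snapshot('side'),'s12.png',(175,190,290,290),6.5);save(r.snapshot('top'),'t12.png',(120,110,250,250),5)"
```

```text
t 12.45 pos [0.558  0.2692 0.1011] yaw 17.44 z [-1.e-04 -1.e-04 -1.e+00] F [ 1.24  0.1  -1.99] w 0.0345
[-0.0130174   0.04521508 -0.02089896]
tool cm [-0.02 -0.11  6.  ]
```

View pics/s12.png

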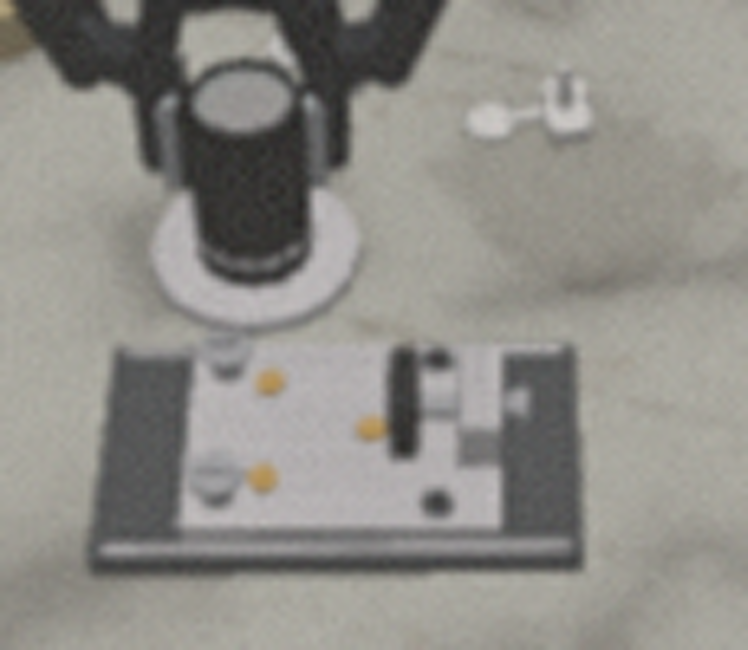

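View pics/t12.png

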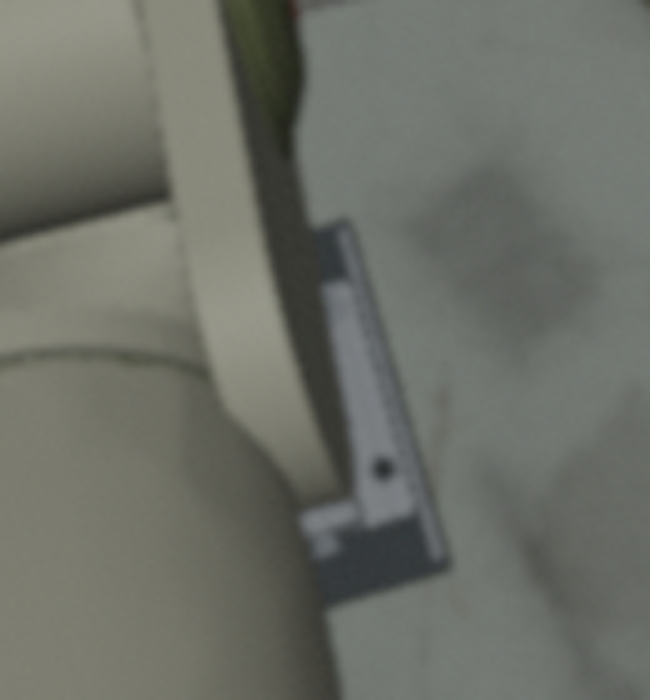

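```bash
python3 -c "
from h import *
S=lambda p:np.array(p)/6.5+[175,190]-.4
a=atz('side',S((256,248)),.104);g=atz('side',S((241,100)),.17);print(a,g)
s,q=st()
m=np.array([.5338,.2658]);yw=np.radians(17.3);R=np.array([[np.cos(yw),-np.sin(yw)],[np.sin(yw),np.cos(yw)]])
for X in(a,g):print((X[:2]-m)@R*1e3)
for n,p,z in[('pL',(215,478),.0315),('pR',(226,355),.0315),('p1',(263,479),.02),('p2',(270,382),.02),('pc',(371,428),.02)]:print(n,(atz('side',S(p),z)[:2]-m)@R*1e3)
"
```

```text
[0.55723913 0.2699762  0.104     ] [0.55680895 0.27255686 0.17      ]
t 12.55 pos [0.558  0.2694 0.1011] yaw 17.45 z [ 1.e-04 -1.e-04 -1.e+00] F [-0.95  0.27 -2.5 ] w 0.0346
[23.62066206 -2.98293893]
[23.97736616 -0.39110303]
pL [38.9637782  29.31277882]
pR [ 38.84155738 -21.42722291]
p1 [24.8419353  21.08057448]
p2 [ 24.74000407 -19.23470245]
pc [-9.57093656  0.58441296]
```

{"op": "move_arm", "data": {
  "commands": [
    [3.0,0,-0.2,1.5,0],
    [3.0,0,0,2.0,0],
    [3.0,0,0,1.5,0],
    [3.0,0,0,0.8,0],
    [3.0,0,0,0.4,0],
    [3.0,0,0,0.2,0],
    [3.0,0,0,0.1,0],
    [3.0,0,0,0,0],
    [3.0,0,0,0,0],
    [3.0,0,0,0,0]
  ]
}}

```text
t: 13.8
ee_pos: [0.5574, 0.272, 0.0361]
orientation: [0.988, 0.152, 0.0, -0.0]
force: [0.4, -0.8, -2.7]
gripper_width: 0.0344
```

```bash
cat > f.py <<'E'
from h import *
s,q=st();print('F tool',(q.T@s['force']).round(2),'T',np.round(s['ft_torque'],2),'stand-rel',(q.T@(s['ee_pos']-[.5441,.2660,0])*1e3).round(2))
E
python3 f.py;python3 -c "
from h import *
save(r.snapshot('side'),'s13.png',(175,190,290,290),6.5)"
```

```text
t 13.8 pos [0.5574 0.272  0.0361] yaw 17.5 z [ 2.e-04  1.e-04 -1.e+00] F [ 0.4  -0.77 -2.68] w 0.0344
F tool [0.15 0.85 2.68] T [-0.03  0.01  0.02] stand-rel [ 14.52  -1.7  -36.12]
```

View pics/s13.png

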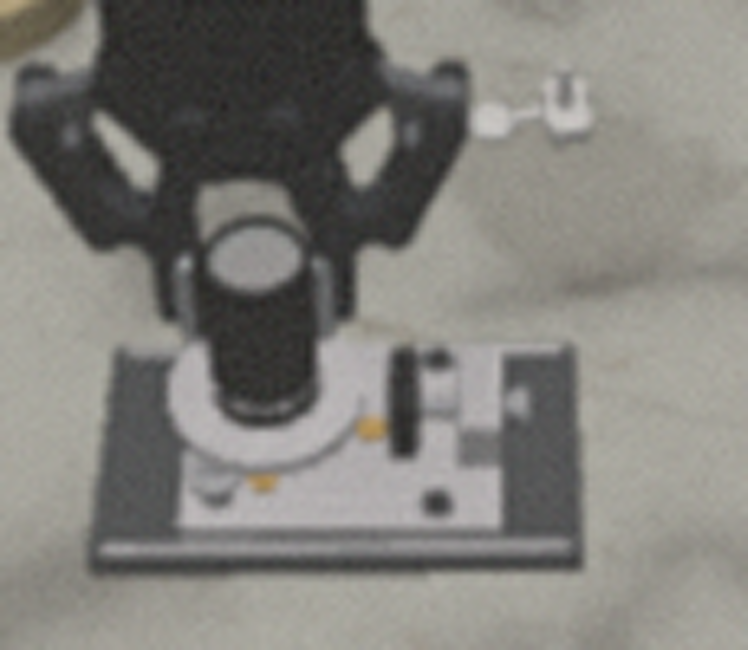

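{"op": "move_arm", "data": {
  "commands": [
    [3.0,-0.2,0,0.05,0],
    [3.0,-0.2,0,0,0],
    [3.0,-0.1,0,0,0],
    [3.0,0,0,0,0],
    [3.0,0,0,0,0]
  ]
}}

```text
t: 14.48
ee_pos: [0.5526, 0.2705, 0.0355]
orientation: [0.988, 0.152, 0.0, 0.0]
force: [-0.4, -0.1, -1.9]
gripper_width: 0.0344
```

```bash
python3 f.py
```

```text
t 14.47 pos [0.5526 0.2705 0.0355] yaw 17.5 z [ 1.e-04  0.e+00 -1.e+00] F [-0.36 -0.1  -1.94] w 0.0344
F tool [-0.37 -0.01  1.94] T [-0.03  0.03 -0.01] stand-rel [  9.48  -1.68 -35.52]
```

{"op": "move_arm", "data": {
  "commands": [
    [3.0,-0.15,0,0,0],
    [3.0,0,0,0,0],
    [3.0,0,0,0,0]
  ]
}}

```text
t: 14.85
ee_pos: [0.5512, 0.27, 0.0355]
orientation: [0.988, 0.152, 0.0, -0.0]
force: [0.3, 0.8, -2.4]
gripper_width: 0.0349
```

```bash
python3 f.py
```

```text
t 14.85 pos [0.5512 0.27   0.0355] yaw 17.5 z [ 0.  0. -1.] F [ 0.26  0.76 -2.45] w 0.0349
F tool [ 0.48 -0.65  2.45] T [ 0.01  0.03 -0.01] stand-rel [  7.95  -1.72 -35.5 ]
```

{"op": "move_arm", "data": {
  "commands": [
    [3.0,-0.15,0,0,0],
    [3.0,0,0,0,0],
    [3.0,0,0,0,0]
  ]
}}

```text
t: 15.22
ee_pos: [0.5501, 0.2696, 0.0356]
orientation: [0.988, 0.152, 0.0, -0.0]
force: [2.4, 0.7, -3.0]
gripper_width: 0.0346
```

```bash
python3 f.py
```

```text
t 15.22 pos [0.5501 0.2696 0.0356] yaw 17.49 z [ 9.e-04  3.e-04 -1.e+00] F [ 2.43  0.72 -2.95] w 0.0346
F tool [2.53 0.04 2.95] T [ 0.1  -0.52 -0.  ] stand-rel [  6.86  -1.67 -35.64]
```

{"op": "move_arm", "data": {
  "commands": [
    [3.0,-0.1,0,0,0],
    [3.0,0,0,0,0],
    [3.0,0,0,0,0]
  ]
}}

```text
t: 15.6
ee_pos: [0.549, 0.2693, 0.0356]
orientation: [0.988, 0.152, 0.0, -0.0]
force: [3.7, 1.1, -2.1]
gripper_width: 0.0348
```

```bash
python3 f.py
```

```text
t 15.6 pos [0.549  0.2693 0.0356] yaw 17.49 z [ 6.e-04  2.e-04 -1.e+00] F [ 3.73  1.14 -2.11] w 0.0348
F tool [3.89 0.04 2.12] T [ 0.14 -0.67 -0.01] stand-rel [  5.71  -1.66 -35.64]
```

{"op": "move_arm", "data": {
  "commands": [
    [3.0,-0.2,0,0,0],
    [3.0,0,0,0,0],
    [3.0,0,0,0,0]
  ]
}}

```text
t: 15.98
ee_pos: [0.5471, 0.2687, 0.0356]
orientation: [0.988, 0.152, 0.0, -0.0]
force: [4.9, 1.8, -1.6]
gripper_width: 0.0349
```

```bash
python3 f.py
```

```text
t 15.97 pos [0.5471 0.2687 0.0356] yaw 17.5 z [ 5.e-04  1.e-04 -1.e+00] F [ 4.93  1.77 -1.61] w 0.0349
F tool [ 5.23 -0.21  1.61] T [ 0.32 -0.95 -0.04] stand-rel [  3.66  -1.69 -35.61]
```

{"op": "move_arm", "data": {
  "commands": [
    [3.0,-0.2,0,0,0],
    [3.0,0,0,0,0],
    [3.0,0,0,0,0]
  ]
}}

```text
t: 16.35
ee_pos: [0.5454, 0.2682, 0.0357]
orientation: [0.988, 0.152, 0.001, -0.0]
force: [6.3, 1.8, -2.5]
gripper_width: 0.0344
```

```bash
python3 f.py
```

```text
t 16.35 pos [0.5454 0.2682 0.0357] yaw 17.49 z [ 1.2e-03  4.0e-04 -1.0e+00] F [ 6.3   1.85 -2.54] w 0.0344
F tool [6.56 0.13 2.55] T [ 0.42 -1.23  0.03] stand-rel [  1.98  -1.68 -35.69]
```

{"op": "move_arm", "data": {
  "commands": [
    [3.0,-0.1,0,0,0],
    [3.0,-0.1,0,0,0],
    [3.0,-0.1,0,0,0],
    [3.0,0,0,0,0],
    [3.0,0,0,0,0]
  ]
}}

```text
t: 16.98
ee_pos: [0.543, 0.2674, 0.0358]
orientation: [0.988, 0.152, 0.001, -0.0]
force: [8.1, 3.3, -3.0]
gripper_width: 0.0346
```

```bash
python3 f.py
```

```text
t 16.98 pos [0.543  0.2674 0.0358] yaw 17.49 z [ 2.4e-03  8.0e-04 -1.0e+00] F [ 8.1   3.29 -2.96] w 0.0346
F tool [ 8.71 -0.7   2.98] T [ 0.54 -1.58 -0.02] stand-rel [ -0.52  -1.66 -35.78]
```

{"op": "move_arm", "data": {
  "commands": [
    [3.0,-0.1,0,0,0],
    [3.0,-0.1,0,0,0],
    [3.0,0,0,0,0],
    [3.0,0,0,0,0]
  ]
}}

```text
t: 17.48
ee_pos: [0.5414, 0.2669, 0.0359]
orientation: [0.988, 0.152, 0.002, -0.0]
force: [8.0, 3.2, -3.6]
gripper_width: 0.0346
```

```bash
python3 f.py;python3 -c "
from h import *
save(r.snapshot('side'),'s14.png',(175,190,290,290),6.5)"
```

```text
t 17.48 pos [0.5414 0.2669 0.0359] yaw 17.49 z [ 0.0031  0.0011 -1.    ] F [ 7.97  3.15 -3.59] w 0.0346
F tool [ 8.54 -0.61  3.62] T [ 0.68 -1.79 -0.07] stand-rel [ -2.18  -1.66 -35.86]
```

View pics/s14.png

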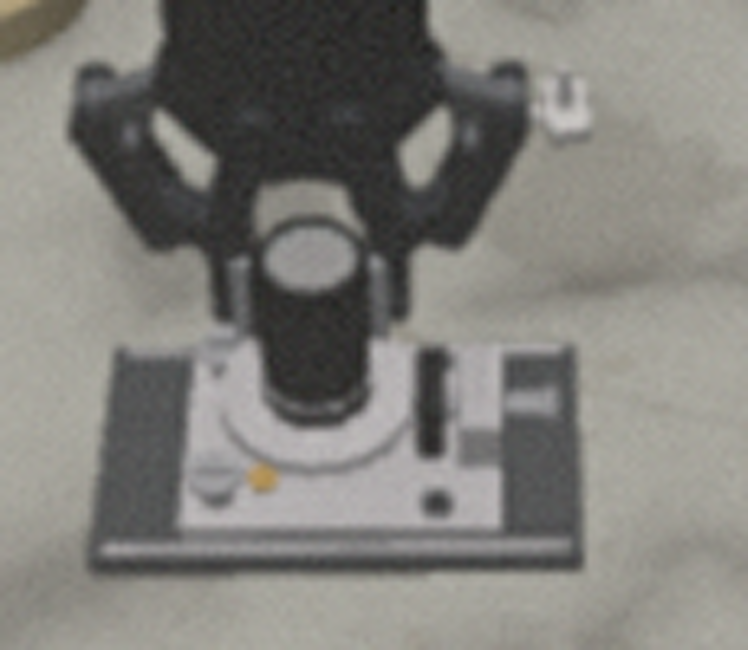

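{"op": "move_arm", "data": {
  "commands": [
    [3.0,-0.1,0,0,0],
    [3.0,0,0,0,0],
    [3.0,0,0,0,0]
  ]
}}

```text
t: 17.9
ee_pos: [0.5406, 0.2666, 0.0359]
orientation: [0.988, 0.152, 0.002, -0.0]
force: [8.9, 3.1, -5.1]
gripper_width: 0.0347
```

```bash
python3 f.py;python3 -c "
from h import *
im=r.snapshot('side');save(im,'s15.png',(190,215,270,275),10)"
```

```text
t 17.9 pos [0.5406 0.2666 0.0359] yaw 17.48 z [ 0.0035  0.0012 -1.    ] F [ 8.93  3.08 -5.08] w 0.0347
F tool [ 9.43 -0.25  5.11] T [ 0.68 -1.91  0.01] stand-rel [ -3.01  -1.64 -35.87]
```

View pics/s15.png

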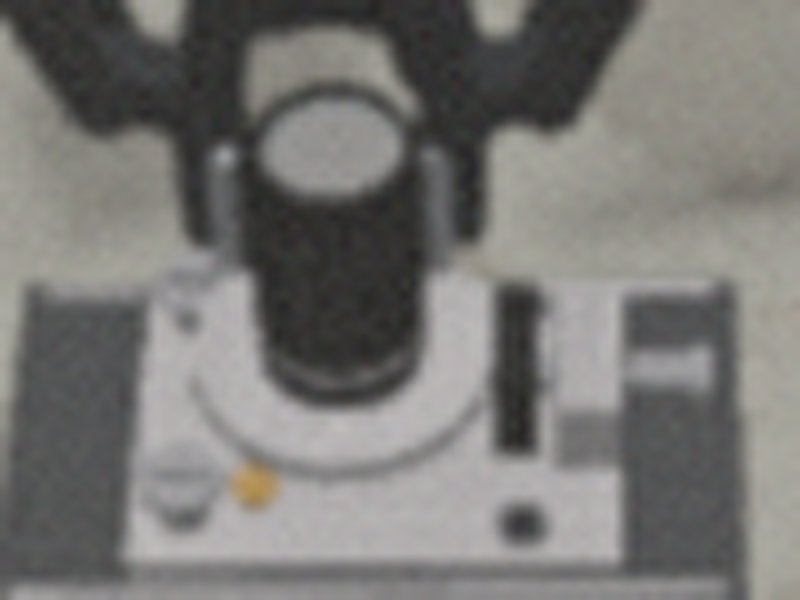

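```bash
python3 -c "
from h import *
S=lambda p:np.array(p)/10+[190,215]-.4
m=np.array([.5338,.2658]);yw=np.radians(17.4);R=np.array([[np.cos(yw),-np.sin(yw)],[np.sin(yw),np.cos(yw)]])
for n,p,z in[('glass',(332,149),.105),('rimfront',(338,474),.037),('postL',(182,475),.0315),('pad',(255,486),.02),('plg topfront',(510,452),.019),('screwL',(521,523),.02)]:print(n,(atz('side',S(p),z)[:2]-m)@R*1e3)"
```

```text
glass [5.73337424 2.76527923]
rimfront [ 6.29033307 30.94088561]
postL [38.94136466 26.57853872]
pad [24.81088194 20.79733476]
plg topfront [-28.7472167   11.72256705]
screwL [-31.16015805  31.05901956]
```

{"op": "move_arm", "data": {
  "commands": [
    [3.0,-0.05,0,0.1,0],
    [3.0,0,0,0.1,0],
    [3.0,0,0,0.1,0],
    [3.0,0,0,0.1,0],
    [3.0,0,0,0,0]
  ]
}}

```text
t: 18.58
ee_pos: [0.5406, 0.2665, 0.0325]
orientation: [0.988, 0.152, 0.002, -0.0]
force: [9.3, 3.0, -0.4]
gripper_width: 0.0344
```

```bash
python3 f.py
```

```text
t 18.57 pos [0.5406 0.2665 0.0325] yaw 17.48 z [ 0.0048  0.0014 -1.    ] F [ 9.3   3.01 -0.43] w 0.0344
F tool [ 9.77 -0.07  0.48] T [ 0.5  -1.84  0.  ] stand-rel [ -2.99  -1.52 -32.54]
```

{"op": "move_arm", "data": {
  "commands": [
    [3.0,0,0,0.1,0],
    [3.0,0,0,0.1,0],
    [3.0,0,0,0.1,0],
    [3.0,0,0,0,0]
  ]
}}

```text
t: 19.08
ee_pos: [0.5406, 0.2665, 0.0295]
orientation: [0.988, 0.152, 0.002, -0.0]
force: [9.7, 3.2, -0.1]
gripper_width: 0.0342
```

```bash
python3 f.py
```

```text
t 19.07 pos [0.5406 0.2665 0.0295] yaw 17.49 z [ 0.0048  0.0013 -1.    ] F [ 9.66  3.2  -0.15] w 0.0342
F tool [10.17 -0.15  0.2 ] T [ 0.56 -1.8  -0.01] stand-rel [ -3.01  -1.51 -29.52]
```

{"op": "move_arm", "data": {
  "commands": [
    [3.0,0,0,0.15,0],
    [3.0,0,0,0.15,0],
    [3.0,0,0,0.15,0],
    [3.0,0,0,0,0]
  ]
}}

```text
t: 19.58
ee_pos: [0.5406, 0.2665, 0.0249]
orientation: [0.988, 0.152, 0.002, -0.0]
force: [7.9, 2.6, -2.4]
gripper_width: 0.035
```

```bash
python3 f.py
```

```text
t 19.57 pos [0.5406 0.2665 0.0249] yaw 17.49 z [ 0.0047  0.0013 -1.    ] F [ 7.93  2.59 -2.41] w 0.035
F tool [ 8.33 -0.09  2.45] T [ 0.58 -1.92  0.  ] stand-rel [ -3.07  -1.54 -24.96]
```

{"op": "move_arm", "data": {
  "commands": [
    [3.0,0,0,0.1,0],
    [3.0,0,0,0.1,0],
    [3.0,0,0,0,0],
    [3.0,0,0,0,0]
  ]
}}

```text
t: 20.08
ee_pos: [0.5407, 0.2665, 0.023]
orientation: [0.988, 0.152, 0.003, -0.0]
force: [8.9, 3.4, -1.0]
gripper_width: 0.0342
```

```bash
python3 f.py
```

```text
t 20.07 pos [0.5407 0.2665 0.023 ] yaw 17.49 z [ 0.0049  0.0014 -1.    ] F [ 8.9   3.41 -1.  ] w 0.0342
F tool [ 9.51 -0.58  1.05] T [ 0.58 -1.83 -0.  ] stand-rel [ -2.99  -1.53 -23.06]
```

{"op": "move_arm", "data": {
  "commands": [
    [3.0,0,0,0.05,0],
    [3.0,0,0,0.05,0],
    [3.0,0,0,0,0]
  ]
}}

```text
t: 20.45
ee_pos: [0.5407, 0.2665, 0.0222]
orientation: [0.988, 0.152, 0.003, -0.0]
force: [9.1, 3.3, -0.3]
gripper_width: 0.0347
```

```bash
python3 f.py
```

```text
t 20.45 pos [0.5407 0.2665 0.0222] yaw 17.49 z [ 0.0051  0.0014 -1.    ] F [ 9.09  3.31 -0.32] w 0.0347
F tool [ 9.66 -0.42  0.37] T [ 0.54 -1.84 -0.  ] stand-rel [ -2.92  -1.53 -22.17]
```

{"op": "move_arm", "data": {
  "commands": [
    [3.0,0,0,0.05,0],
    [3.0,0,0,0,0]
  ]
}}

```text
t: 20.7
ee_pos: [0.5407, 0.2665, 0.0216]
orientation: [0.988, 0.152, 0.003, -0.0]
force: [8.9, 2.7, -1.0]
gripper_width: 0.0345
```

```bash
python3 f.py
```

```text
t 20.7 pos [0.5407 0.2665 0.0216] yaw 17.49 z [ 0.005   0.0014 -1.    ] F [ 8.91  2.73 -0.97] w 0.0345
F tool [9.31 0.08 1.02] T [ 0.6  -1.86  0.02] stand-rel [ -2.95  -1.52 -21.63]
```

{"op": "move_arm", "data": {
  "commands": [
    [3.0,0,0,0.05,0],
    [3.0,0,0,0,0]
  ]
}}

```text
t: 20.95
ee_pos: [0.5408, 0.2666, 0.0213]
orientation: [0.988, 0.152, 0.003, -0.0]
force: [8.6, 2.8, 1.2]
gripper_width: 0.0346
```

```bash
python3 f.py
```

```text
t 20.95 pos [0.5408 0.2666 0.0213] yaw 17.49 z [ 0.0053  0.0014 -1.    ] F [8.63 2.83 1.24] w 0.0346
F tool [ 9.09 -0.1  -1.19] T [ 0.57 -1.77  0.02] stand-rel [ -2.86  -1.52 -21.28]
```

{"op": "move_arm", "data": {
  "commands": [
    [3.0,0,0,0.05,0],
    [3.0,0,0,0,0]
  ]
}}

```text
t: 21.2
ee_pos: [0.5408, 0.2666, 0.0212]
orientation: [0.988, 0.152, 0.003, -0.0]
force: [7.8, 2.5, 4.6]
gripper_width: 0.0347
```

```bash
python3 f.py
```

```text
t 21.2 pos [0.5408 0.2666 0.0212] yaw 17.49 z [ 0.0054  0.0015 -1.    ] F [7.77 2.53 4.58] w 0.0347
F tool [ 8.2  -0.07 -4.54] T [ 0.47 -1.48 -0.05] stand-rel [ -2.82  -1.55 -21.21]
```

{"op": "move_arm", "data": {
  "commands": [
    [3.0,0,0,-0.07,0],
    [3.0,0.1,0,0,0],
    [3.0,0.1,0,0,0],
    [3.0,0.1,0,0,0],
    [3.0,0.1,0,0,0],
    [3.0,0.1,0,0,0],
    [3.0,0,0,0,0],
    [3.0,0,0,0,0]
  ]
}}

```text
t: 22.2
ee_pos: [0.5446, 0.2678, 0.0212]
orientation: [0.988, 0.152, 0.001, -0.0]
force: [5.1, 1.2, 3.4]
gripper_width: 0.0345
```

```bash
python3 f.py;python3 -c "
from h import *
im=r.snapshot('side');save(im,'s16.png',(190,215,270,275),10)"
```

```text
t 22.2 pos [0.5446 0.2678 0.0212] yaw 17.5 z [ 2.7e-03  6.0e-04 -1.0e+00] F [5.13 1.17 3.38] w 0.0345
F tool [ 5.25  0.42 -3.36] T [ 0.29 -1.05  0.  ] stand-rel [  1.03  -1.56 -21.17]
```

View pics/s16.png

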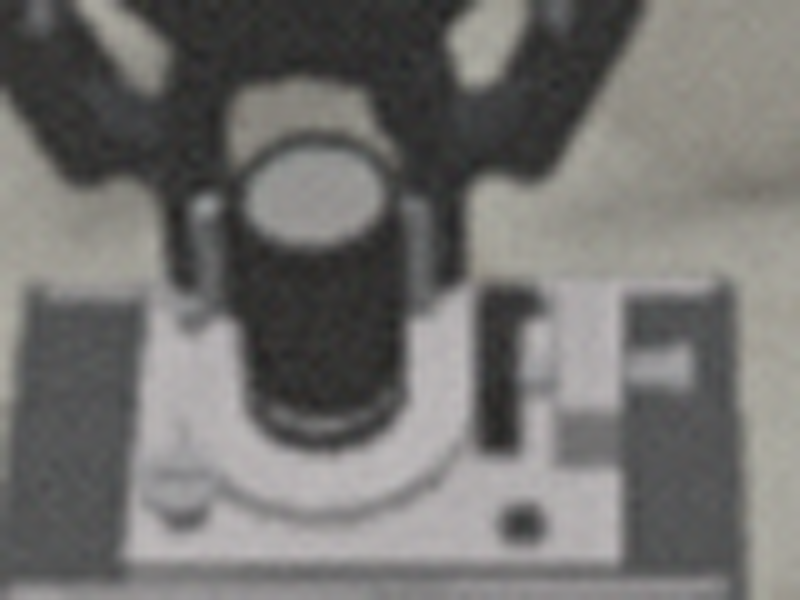

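{"op": "move_arm", "data": {
  "commands": [
    [3.0,0.1,0,-0.02,0],
    [3.0,0.1,0,0,0],
    [3.0,0,0,0,0],
    [3.0,0,0,0,0]
  ]
}}

```text
t: 22.75
ee_pos: [0.5459, 0.2683, 0.0211]
orientation: [0.988, 0.152, 0.001, 0.0]
force: [3.9, 0.5, 5.4]
gripper_width: 0.0345
```

```bash
python3 f.py
```

```text
t 22.75 pos [0.5459 0.2683 0.0211] yaw 17.5 z [ 1.3e-03  2.0e-04 -1.0e+00] F [3.94 0.48 5.38] w 0.0345
F tool [ 3.91  0.72 -5.37] T [ 0.08 -0.69  0.01] stand-rel [  2.46  -1.61 -21.12]
```

{"op": "move_arm", "data": {
  "commands": [
    [5.0,0,0,0,0],
    [6.0,0,0,0,0],
    [7.0,0,0,0,0],
    [7.0,0,0,0,0],
    [7.0,0,0,0,0],
    [7.0,0,0,0,0]
  ]
}}

```text
t: 23.5
ee_pos: [0.5454, 0.2682, 0.0204]
orientation: [0.988, 0.152, -0.0, 0.0]
force: [0.6, -0.4, 0.1]
gripper_width: 0.0699
```

```bash
python3 f.py;python3 -c "
from h import *
im=r.snapshot('side');save(im,'s17.png',(190,215,270,275),10)"
```

```text
t 23.5 pos [0.5454 0.2682 0.0204] yaw 17.5 z [-1.e-04 -1.e-04 -1.e+00] F [ 0.57 -0.38  0.11] w 0.0699
F tool [ 0.43  0.53 -0.11] T [0.01 0.01 0.01] stand-rel [  1.92  -1.69 -20.38]
```

View pics/s17.png

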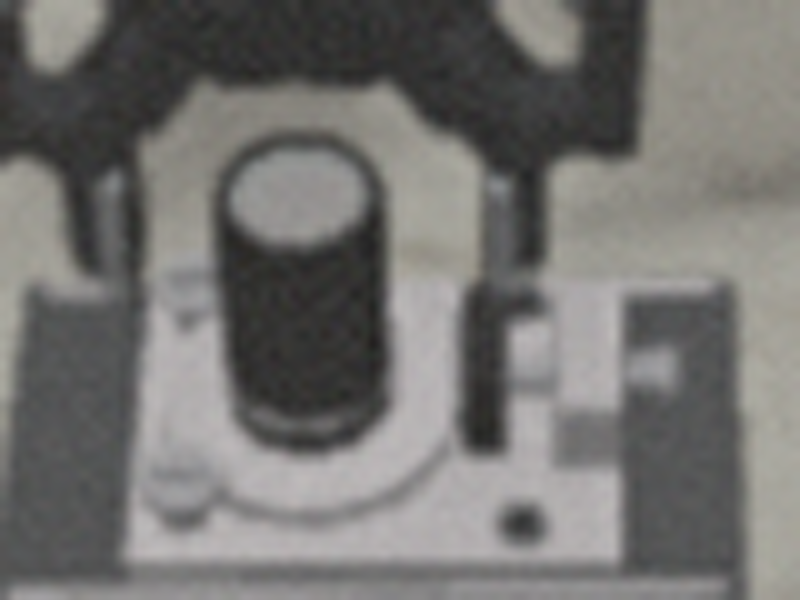

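{"op": "move_arm", "data": {
  "commands": [
    [7.0,0,0,-1,0],
    [7.0,0,0,-2,0],
    [7.0,0,0,-2.5,0],
    [7.0,0,0,-2,0],
    [0,0,0,-0.5,0],
    [0,0.7,0,0,0],
    [0,0.7,0,0,0],
    [0,0,0,0,0],
    [0,0,0,0,0],
    [0,0,0,0,0],
    [0,0,0,0,0]
  ]
}}

```text
t: 24.92
ee_pos: [0.5587, 0.2724, 0.1004]
orientation: [0.988, 0.152, 0.0, 0.0]
force: [1.3, 0.1, 0.0]
gripper_width: 0.0002
```

```bash
python3 f.py;python3 -c "
from h import *
im=r.snapshot('side');save(im,'s18.png',(180,195,270,275),8.5)"
```

```text
t 24.93 pos [0.5587 0.2724 0.1004] yaw 17.5 z [ 0. -0. -1.] F [1.28 0.06 0.04] w 0.0002
F tool [ 1.24  0.33 -0.04] T [-0.04 -0.03 -0.03] stand-rel [  15.89   -1.69 -100.43]
```

View pics/s18.png

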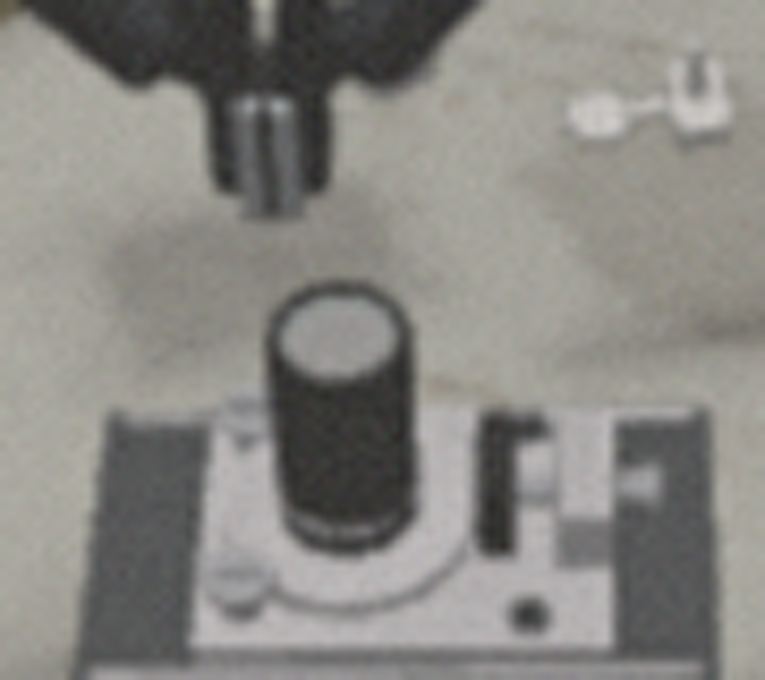

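```bash
python3 -c "
from h import *
S=lambda p:np.array(p)/8.5+[180,195]-.4
p=r.read_state()['ee_pos'];print(S((270,208)),[proj('side',[p[0],p[1],z]).round(1).tolist() for z in(.10,.125,.13,.135)])
g=atz('side',S((337,332)),.09);print('glass',g)
R=np.array([[np.cos(.3054),-np.sin(.3054)],[np.sin(.3054),np.cos(.3054)]])
for z in(.125,.13,.135):
  t=atz('side',S((270,208)),z);print(z,t,((t-g)[:2]@R*1e3))
print((p-g)[:2]@R*1e3)"
```

```text
[211.36470588 219.07058824] [[213.0, 229.8], [212.2, 221.2], [212.0, 219.4], [211.9, 217.7]]
glass [0.54669572 0.27023105 0.09      ]
0.125 [0.5623852  0.26745618 0.125     ] [14.12914032 -7.36389095]
0.13 [0.56037307 0.27185585 0.13      ] [13.53298766 -2.5628114 ]
0.135 [0.55836094 0.27625552 0.135     ] [12.93683499  2.23826816]
[12.14852044 -1.56563832]
```

{"op": "move_arm", "data": {
  "commands": [
    [0,-0.15,-0.15,1.0,0],
    [0,0,0,1.0,0],
    [0,0,0,0.8,0],
    [0,0,0,0.4,0],
    [0,0,0,0.2,0],
    [0,0,0,0,0],
    [0,0,0,0,0]
  ]
}}

```text
t: 25.85
ee_pos: [0.5571, 0.2734, 0.0667]
orientation: [0.988, 0.152, 0.0, -0.0]
force: [0.3, 0.0, 0.2]
gripper_width: -0.0001
```

```bash
python3 f.py;python3 -c "
from h import *
im=r.snapshot('side');save(im,'s19.png',(180,195,270,275),8.5)"
```

```text
t 25.85 pos [0.5571 0.2734 0.0667] yaw 17.5 z [ 5.e-04  1.e-04 -1.e+00] F [0.33 0.01 0.19] w -0.0001
F tool [ 0.31  0.09 -0.19] T [ 0.02 -0.01  0.03] stand-rel [ 14.64  -3.17 -66.65]
```

View pics/s19.png

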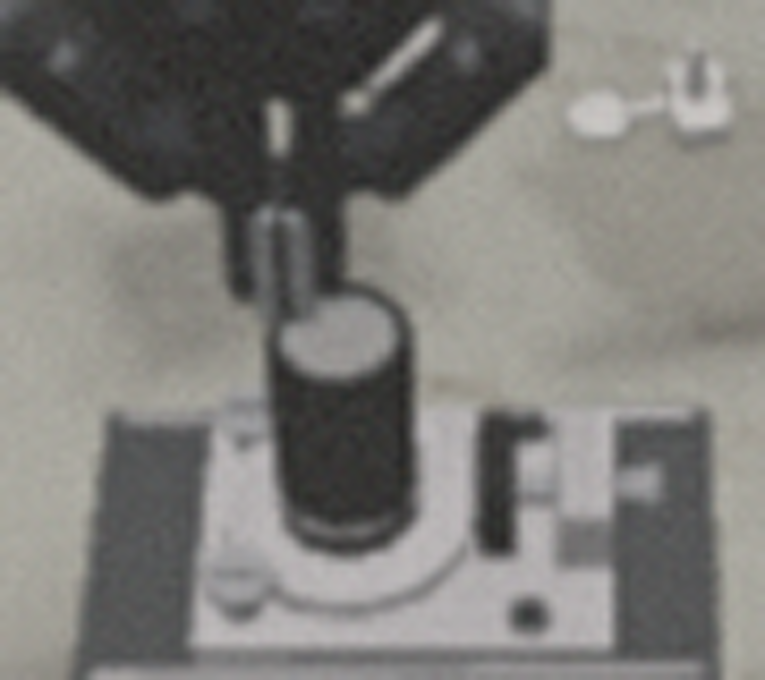

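{"op": "move_arm", "data": {
  "commands": [
    [0,-0.3,0,0.15,0],
    [0,0,0,0.1,0],
    [0,0,0,0.1,0],
    [0,0,0,0,0],
    [0,0,0,0,0]
  ]
}}

```text
t: 26.52
ee_pos: [0.5541, 0.2725, 0.0629]
orientation: [0.988, 0.152, 0.0, 0.0]
force: [-0.3, -0.6, 1.1]
gripper_width: -0.0
```

```bash
python3 f.py
```

```text
t 26.52 pos [0.5541 0.2725 0.0629] yaw 17.5 z [ 0.  0. -1.] F [-0.27 -0.56  1.15] w -0.0
F tool [-0.43  0.45 -1.15] T [-0.    0.02 -0.05] stand-rel [ 11.5   -3.21 -62.89]
```

{"op": "move_arm", "data": {
  "commands": [
    [0,0,0,0.07,0],
    [0,0,0,0.07,0],
    [0,0,0,0,0]
  ]
}}

```text
t: 26.9
ee_pos: [0.554, 0.2725, 0.0614]
orientation: [0.988, 0.152, -0.0, 0.0]
force: [-0.1, -0.4, -0.1]
gripper_width: -0.0002
```

```bash
python3 f.py
```

```text
t 26.9 pos [0.554  0.2725 0.0614] yaw 17.5 z [-2.e-04 -0.e+00 -1.e+00] F [-0.13 -0.39 -0.08] w -0.0002
F tool [-0.24  0.34  0.08] T [-0.01 -0.02 -0.03] stand-rel [ 11.39  -3.2  -61.39]
```

{"op": "move_arm", "data": {
  "commands": [
    [0,0,0,0.05,0],
    [0,0,0,0.05,0],
    [0,0,0,0,0]
  ]
}}

```text
t: 27.28
ee_pos: [0.5541, 0.2725, 0.0605]
orientation: [0.988, 0.152, -0.0, 0.0]
force: [0.1, 0.5, 0.1]
gripper_width: 0.0002
```

```bash
python3 f.py
```

```text
t 27.27 pos [0.5541 0.2725 0.0605] yaw 17.5 z [-1.e-04 -0.e+00 -1.e+00] F [0.11 0.5  0.07] w 0.0002
F tool [ 0.26 -0.44 -0.07] T [-0.04  0.07  0.03] stand-rel [ 11.44  -3.19 -60.45]
```

{"op": "move_arm", "data": {
  "commands": [
    [0,0.2,0,0.05,0],
    [0,0,0,0.05,0],
    [0,0,0,0,0]
  ]
}}

```text
t: 27.65
ee_pos: [0.5559, 0.2731, 0.0594]
orientation: [0.988, 0.152, -0.0, 0.0]
force: [0.1, -0.2, -0.2]
gripper_width: 0.0002
```

```bash
python3 f.py
```

```text
t 27.65 pos [0.5559 0.2731 0.0594] yaw 17.5 z [-1.e-04 -1.e-04 -1.e+00] F [ 0.08 -0.25 -0.23] w 0.0002
F tool [0.   0.26 0.23] T [ 0.03 -0.05  0.  ] stand-rel [ 13.42  -3.2  -59.4 ]
```

{"op": "move_arm", "data": {
  "commands": [
    [0,0,0,0.05,0],
    [0,0,0,0.05,0],
    [0,0,0,0,0]
  ]
}}

```text
t: 28.02
ee_pos: [0.5559, 0.2731, 0.0584]
orientation: [0.988, 0.152, -0.0, 0.0]
force: [-0.5, 0.2, 0.3]
gripper_width: 0.0
```

```bash
python3 f.py
```

```text
t 28.02 pos [0.5559 0.2731 0.0584] yaw 17.5 z [-1.e-04 -0.e+00 -1.e+00] F [-0.52  0.23  0.31] w 0.0
F tool [-0.43 -0.38 -0.31] T [0.   0.04 0.02] stand-rel [ 13.42  -3.19 -58.43]
```

{"op": "move_arm", "data": {
  "commands": [
    [0,0,0,0.05,0],
    [0,0,0,0.05,0],
    [0,0,0,0,0]
  ]
}}

```text
t: 28.4
ee_pos: [0.5559, 0.2731, 0.0574]
orientation: [0.988, 0.152, -0.0, 0.0]
force: [1.1, 0.2, 0.1]
gripper_width: 0.0002
```

```bash
python3 f.py
```

```text
t 28.4 pos [0.5559 0.2731 0.0574] yaw 17.5 z [-1.e-04 -0.e+00 -1.e+00] F [1.08 0.15 0.07] w 0.0002
F tool [ 1.08  0.18 -0.07] T [-0.05  0.   -0.04] stand-rel [ 13.39  -3.21 -57.42]
```

{"op": "move_arm", "data": {
  "commands": [
    [0,0,0,0.05,0],
    [0,0,0,0.05,0],
    [0,0,0,0,0]
  ]
}}

```text
t: 28.78
ee_pos: [0.5559, 0.2731, 0.0564]
orientation: [0.988, 0.152, -0.0, 0.0]
force: [-0.7, 0.6, 0.6]
gripper_width: -0.0001
```

```bash
python3 f.py;python3 -c "
from h import *
im=r.snapshot('side');save(im,'s20.png',(180,195,270,275),8.5)"
```

```text
t 28.77 pos [0.5559 0.2731 0.0564] yaw 17.5 z [-1.e-04 -0.e+00 -1.e+00] F [-0.68  0.63  0.64] w -0.0001
F tool [-0.46 -0.8  -0.64] T [ 0.02 -0.    0.03] stand-rel [ 13.41  -3.2  -56.45]
```

View pics/s20.png

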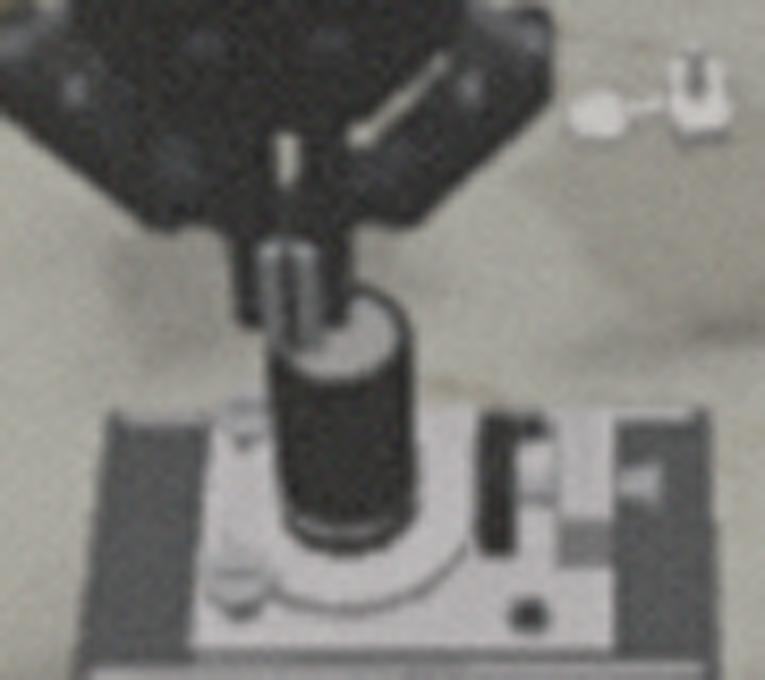

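{"op": "move_arm", "data": {
  "commands": [
    [0,-0.15,0,0.05,0],
    [0,0,0,0.05,0],
    [0,0,0,0,0]
  ]
}}

```text
t: 29.2
ee_pos: [0.5545, 0.2726, 0.0555]
orientation: [0.988, 0.152, -0.0, 0.0]
force: [0.4, 0.6, -0.6]
gripper_width: 0.0002
```

```bash
python3 f.py
```

```text
t 29.2 pos [0.5545 0.2726 0.0555] yaw 17.5 z [-1.e-04 -0.e+00 -1.e+00] F [ 0.41  0.59 -0.65] w 0.0002
F tool [ 0.56 -0.44  0.65] T [ 0.03 -0.01 -0.05] stand-rel [ 11.9   -3.19 -55.46]
```

{"op": "move_arm", "data": {
  "commands": [
    [0,0,0,0.05,0],
    [0,0,0,0.05,0],
    [0,0,0,0,0]
  ]
}}

```text
t: 29.58
ee_pos: [0.5545, 0.2726, 0.0544]
orientation: [0.988, 0.152, -0.0, -0.0]
force: [-0.4, -1.0, -0.0]
gripper_width: -0.0002
```

```bash
python3 f.py
```

```text
t 29.57 pos [0.5545 0.2726 0.0544] yaw 17.5 z [-1.e-04 -0.e+00 -1.e+00] F [-0.4  -1.05 -0.05] w -0.0002
F tool [-0.7   0.88  0.05] T [-0.01  0.    0.03] stand-rel [ 11.92  -3.2  -54.44]
```

{"op": "move_arm", "data": {
  "commands": [
    [0,0,0,0.05,0],
    [0,0,0,0,0]
  ]
}}

```text
t: 29.82
ee_pos: [0.5545, 0.2726, 0.0539]
orientation: [0.988, 0.152, -0.0, 0.0]
force: [0.5, -0.2, 0.4]
gripper_width: 0.0001
```

```bash
python3 f.py
```

```text
t 29.82 pos [0.5545 0.2726 0.0539] yaw 17.5 z [-1.e-04 -0.e+00 -1.e+00] F [ 0.46 -0.18  0.37] w 0.0001
F tool [ 0.38  0.31 -0.37] T [-0.   -0.01  0.04] stand-rel [ 11.91  -3.19 -53.95]
```

{"op": "move_arm", "data": {
  "commands": [
    [0,0,0,0.05,0],
    [0,0,0,0.05,0],
    [0,0,0,0,0]
  ]
}}

```text
t: 30.2
ee_pos: [0.5547, 0.2729, 0.0534]
orientation: [0.988, 0.152, 0.0, -0.0]
force: [-0.8, 1.1, 4.1]
gripper_width: -0.0001
```

```bash
python3 f.py
```

```text
t 30.2 pos [0.5547 0.2729 0.0534] yaw 17.5 z [ 6.e-04  5.e-04 -1.e+00] F [-0.84  1.09  4.08] w -0.0001
F tool [-0.47 -1.3  -4.08] T [ 0.24  0.02 -0.02] stand-rel [ 12.21  -3.4  -53.35]
```

{"op": "move_arm", "data": {
  "commands": [
    [0,0,0,0.05,0],
    [0,0,0,0.05,0],
    [0,0,0,0,0]
  ]
}}

```text
t: 30.58
ee_pos: [0.5549, 0.2732, 0.0532]
orientation: [0.988, 0.152, 0.001, -0.0]
force: [-2.1, 2.0, 9.5]
gripper_width: -0.0002
```

```bash
python3 f.py;python3 -c "
from h import *
im=r.snapshot('side');save(im,'s21.png',(180,195,270,275),8.5)"
```

```text
t 30.57 pos [0.5549 0.2732 0.0532] yaw 17.51 z [ 0.0017  0.001  -1.    ] F [-2.1   2.02  9.52] w -0.0002
F tool [-1.37 -2.56 -9.52] T [0.33 0.37 0.01] stand-rel [ 12.6   -3.62 -53.21]
```

View pics/s21.png

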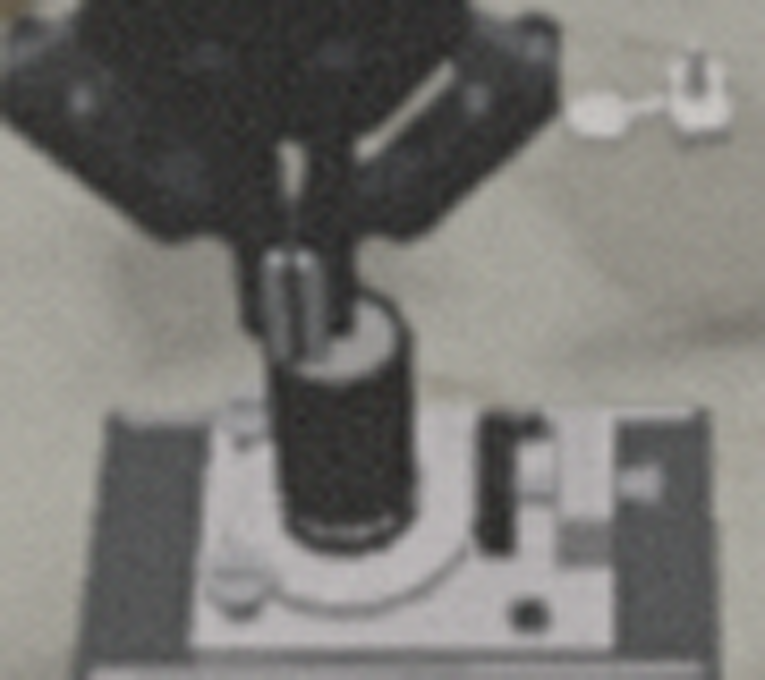

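{"op": "move_arm", "data": {
  "commands": [
    [0,0,0,0.01,0],
    [0,0,0,0,0],
    [0,0,0,0,0],
    [0,0,0,0,0]
  ]
}}

```text
t: 31.12
ee_pos: [0.555, 0.2732, 0.0532]
orientation: [0.988, 0.152, 0.001, -0.0]
force: [-2.1, 1.6, 9.8]
gripper_width: -0.0001
```

```bash
python3 f.py
```

```text
t 31.12 pos [0.555  0.2732 0.0532] yaw 17.51 z [ 0.0017  0.001  -1.    ] F [-2.13  1.57  9.82] w -0.0001
F tool [-1.54 -2.14 -9.82] T [ 0.3   0.46 -0.07] stand-rel [ 12.62  -3.6  -53.18]
```

{"op": "move_arm", "data": {
  "commands": [
    [0,0,0,0,0],
    [0,0,0,0,0]
  ]
}}

```text
t: 31.38
ee_pos: [0.555, 0.2732, 0.0532]
orientation: [0.988, 0.152, 0.001, -0.0]
force: [-2.4, 1.1, 10.0]
gripper_width: -0.0002
```

{"op": "move_arm", "data": {
  "commands": [
    [0,0,0,-0.05,0],
    [0,0,0,-0.1,0],
    [0,0,0,-0.5,0],
    [0,0,0,-2,0],
    [0,0,0,-3,0],
    [0,0,0,-3,0],
    [0,0,0,0,0],
    [0,0,0,0,0]
  ]
}}

```text
t: 32.38
ee_pos: [0.5541, 0.2725, 0.1375]
orientation: [0.988, 0.152, -0.001, 0.0]
force: [-0.1, -0.4, 0.1]
gripper_width: 0.0005
```

```bash
python3 f.py;python3 -c "
from h import *
im=r.snapshot('side');save(im,'s22.png',(180,205,270,275),8.5);save(im,'s22f.png',s=1.5);save(r.snapshot('top'),'t22.png',s=1.5)"
```

```text
t 32.38 pos [0.5541 0.2725 0.1375] yaw 17.5 z [-1.4e-03 -5.0e-04 -1.0e+00] F [-0.07 -0.44  0.12] w 0.0005
F tool [-0.2   0.4  -0.12] T [-0.02 -0.02 -0.03] stand-rel [  11.3    -3.14 -137.53]
```

View pics/s22.png

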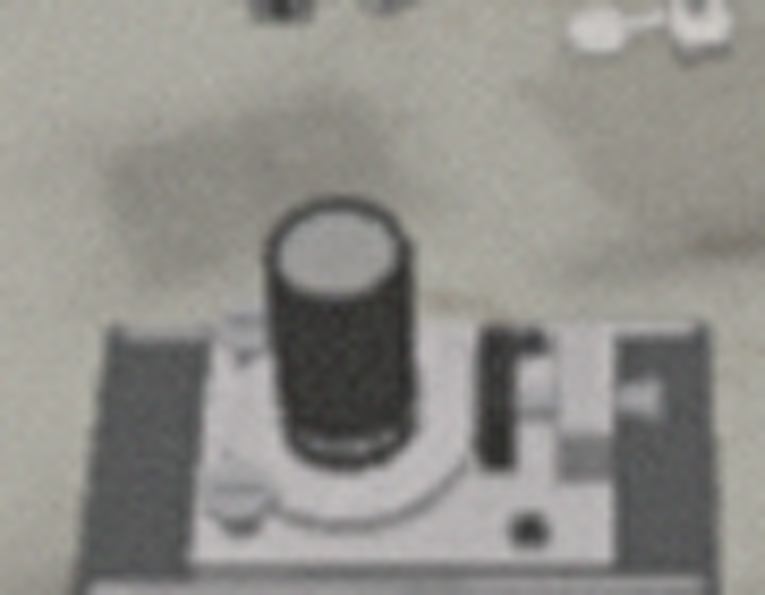

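View pics/s22f.png

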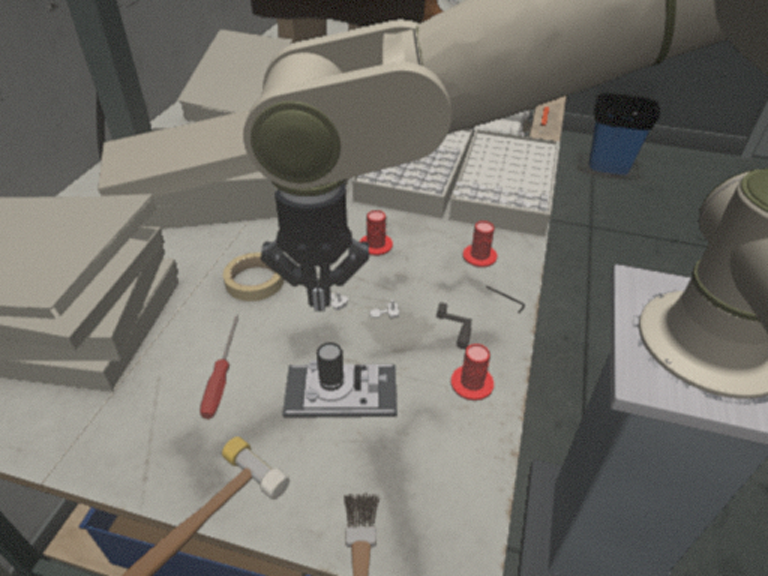

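{"op": "move_arm", "data": {
  "commands": [
    [0,-1,3,-1,0],
    [0,-1,4,-1,0],
    [0,-1,4,0,0],
    [0,-1,4,0,0],
    [0,-1,4,0,0],
    [0,-1,3,0,0],
    [0,0,0,0,0],
    [0,0,0,0,0]
  ]
}}

```text
t: 33.48
ee_pos: [0.5633, 0.0454, 0.1579]
orientation: [0.988, 0.152, -0.0, -0.0]
force: [-0.4, 0.6, 0.5]
gripper_width: 0.0004
```

```bash
python3 f.py;python3 -c "
from h import *
im=r.snapshot('side');save(im,'s23.png',(180,205,270,275),8.5);t=r.snapshot('top');save(t,'t23.png',(140,145,240,245),6);save(t,'t23f.png',s=1.5)"
```

```text
t 33.48 pos [0.5633 0.0454 0.1579] yaw 17.51 z [-9.e-04  4.e-04 -1.e+00] F [-0.38  0.57  0.45] w 0.0004
F tool [-0.19 -0.66 -0.45] T [-0.02  0.03  0.  ] stand-rel [ -48.21  216.   -158.03]
```

View pics/t23.png

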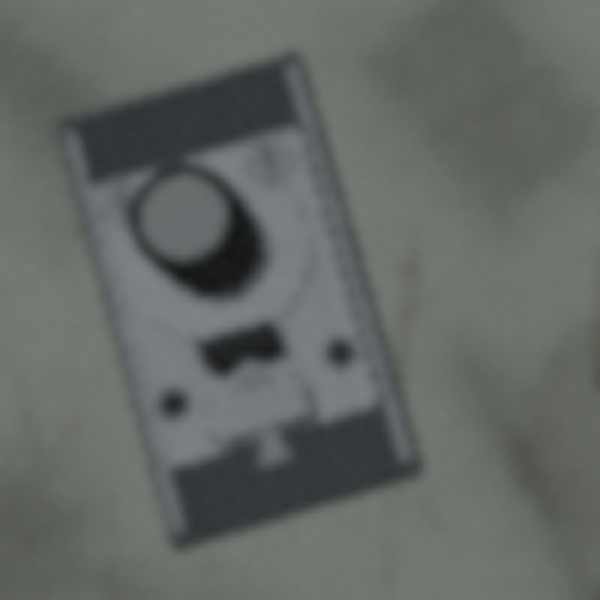

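View pics/t23f.png

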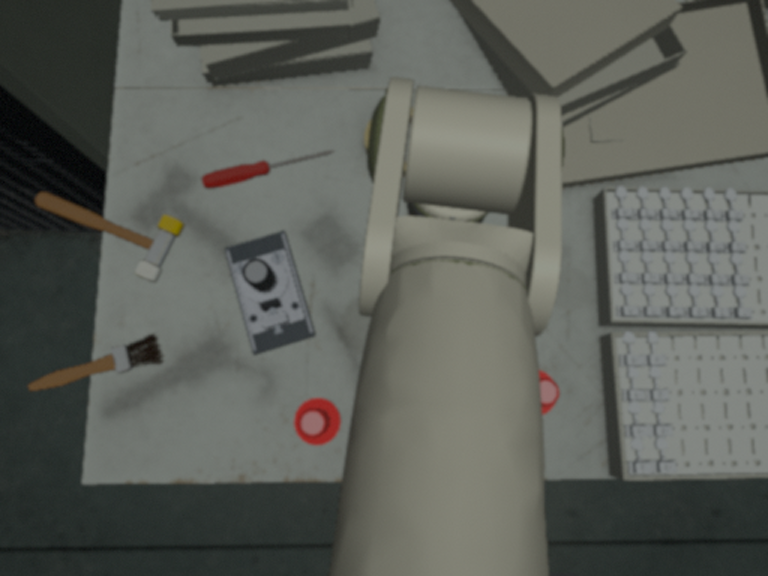

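View pics/s23.png

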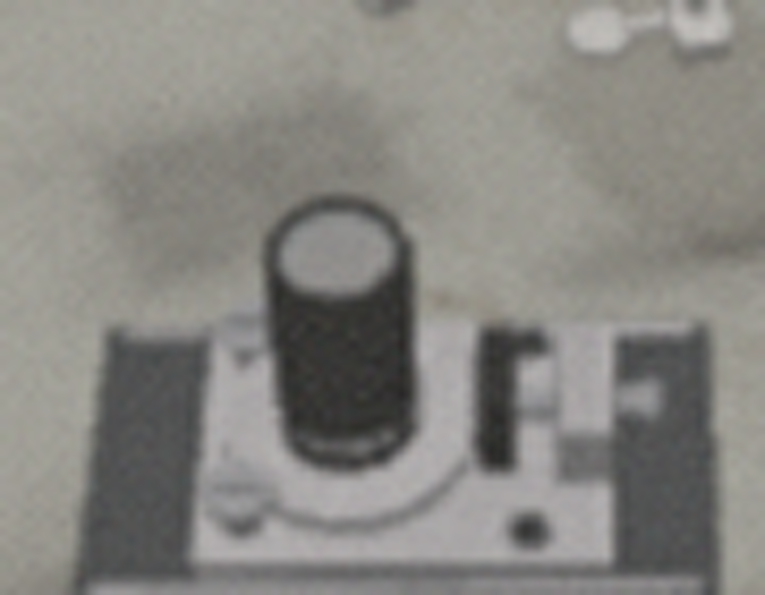

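Seating check: the glass centre in both views against the expected seat.

```bash
python3 -c "
from h import *
T=lambda p:(np.array(p)/6+[140,145]-.4)
S=lambda p:np.array(p)/8.5+[180,205]-.4
for c,m,yw,g,px,post in(('top',[.5347,.2625],17.6,(182,216),T,[(268,160)]),('side',[.5338,.2658],17.4,(338,250),S,[(239,490)])):
  a=np.radians(yw);R=np.array([[np.cos(a),-np.sin(a)],[np.sin(a),np.cos(a)]])
  print(c,'glass',(atz(c,px(g),.09)[:2]-m)@R*1e3,'post',[(atz(c,px(p),.0315)[:2]-m)@R*1e3 for p in post])
p=[-28.7+0,0]
a=np.radians(17.4);R=np.array([[np.cos(a),-np.sin(a)],[np.sin(a),np.cos(a)]])
for x in(475,512):print('plunger edge',x,(atz('side',S((x,325)),.046)[:2]-[.5338,.2658])@R*1e3,(atz('side',S((x,465)),.019)[:2]-[.5338,.2658])@R*1e3)
"
```

```text
top glass [13.28156399  1.08132413] post [array([ 38.45429307, -24.93461965])]
side glass [13.34998688  1.32403262] post [array([39.08594599, 26.9552721 ])]
plunger edge 475 [-18.05499721 -12.46902833] [-17.8505833   10.27779532]
plunger edge 512 [-27.29871067 -12.36948109] [-27.11251087  10.38826217]
```

```bash
python3 -c "
from h import *
st();print(r.hand_in())"
```

```text
t 33.58 pos [0.5633 0.0458 0.1581] yaw 17.57 z [-5.e-04  2.e-04 -1.e+00] F [ 0.55  0.13 -0.2 ] w 0.0002
the job is handed in; nothing more can be done
None
```

The black loupe is back in its holder and handed in at 33.6 s.

**What I did:**
- I gripped the loupe level by the barrel and carried it over the holder.
- I felt for the plunger, pushed it about 10 mm (about 10 N, some 3 mm short of its end stop), and lowered the rim past the post heads onto the pads. Contact there was about 5–8 N.
- I let it slide towards the posts and released it. Then I pressed its top on the posts' side with 9.5–10 N for about 0.8 s.

**Last checks:**
- The glass centre sits 13.3 mm along stand x and about 1.2 mm off in y in both views. The post heads put the seat at about 12.3–12.9 mm.
- I saw no upward tilt at the posts. The rim lies under the heads with the plunger against it, but this is only as good as the cameras (about 2 mm). I did not do a second press to test for rocking.
- The robot touches nothing. The other things on the bench looked unmoved wherever they showed. In the last pictures the arm hid some of them from above.

**Disagreements:**
- The reported TCP lay about 31 mm below the finger ends seen in the pictures, triangulated from both cameras. I set the grip height from the pictures instead.
- When pressing, contact came about 5 mm lower than those pictures suggested.
- The seat found by feel was about 4.2 mm on the same scale, against about 3.7 mm by sight.

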